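# Roll two pieces of round steel onto their layout lines

### The job

Lay out two pieces of round steel on the strips of masking tape that mark their places on the bench. First push the top of the long tube sideways with a fingertip so that it rolls onto the long strip and comes to rest centred along it; then roll the short solid pin onto the short strip in the same way. Only push and roll them, never gripping or lifting either piece, and leave the other things on the bench where they are.

Things in the scene. Friction and masses are not known exactly. Their poses are not given: they have to be found in the camera images.
- tube_center (a point): long dark grey steel tube lying on the bench, 27 mm across, 220 mm long, 0.3 kg. Point: middle of its axis, 13.5 mm above the bench; y along the tube, x and z turn as it rolls (z up at the start). It stops within a few mm when no longer pushed; stroked across its top under a light press (3 to 15 N) it rolls without slipping: its axis moves half as far as the fingertip.
- pin_center (a point): short solid steel pin (cylinder) lying on the bench, 25 mm across, 110 mm long, 0.25 kg. Point: middle of its axis, 12.5 mm above the bench; y along the pin, x and z turn as it rolls (z up at the start). It rolls like the tube.
- long_line: strip of pale masking tape 240 mm long, 12 mm wide, flat on the bench, pencil line down its middle: the tube's place. Origin: its middle, on the bench top; y along the strip (roughly along the robot's view), x across it (roughly to the robot's left), z up. The tube starts 45 to 70 mm to its -x side, nearly parallel. A tall buffing machine stands behind, a bench grinder to the left.
- short_line: the same tape, 160 mm long and 12 mm wide: the place of the pin. Origin at its middle on the bench top; y along the strip, x across it, z up. The pin starts 45 to 70 mm to the -x side of it, nearly parallel to it.
- bearing: loose ball bearing lying flat, 52 mm across, 15 mm high, origin under its centre; stays where it is
- nut: loose hexagon nut lying flat, 34 mm across, 16 mm high, origin under its centre; stays where it is
- tape_roll: loose roll of masking tape lying flat, 100 mm across, 25 mm high, origin under its centre; stays where it is
Not all that is in view belongs to the job. What is shaped like the part that bears pin_center but brown is not meant.

How it is judged:
By the outcome, as a careful person would: the job done as asked, in the order asked, and still so for the second after the job is handed in, with the robot touching nothing.
It also fails if it takes over 64 s, if anything falls off the work surface, if the arm or the gripper's body presses on something with over 40 N, if the wrist force passes 120 N, or if a joint passes its speed limit or range.

### The arm

A 7-joint arm with a two-finger parallel gripper is mounted at the origin on a cart in front of the work surface, level with it; the furniture and walls round the work are solid. World frame = base frame: x ahead of the robot, y to its left, z up, the work surface at z = 0. Lengths are in m, angles in rad, forces in N, time in s.
With the tool pointing down it reaches from about 0.35 to 0.9 m from the base axis. Payload 8.1 kg.
Tool frame: the origin (TCP) lies at the very end of the fingers, on their centre line; the grasp point (between the pads) lies 19 mm behind it; z points along the fingers, y is the direction in which the jaws open and shut (so a half turn about z gives the same grasp; the last joint's range is limited). The gripper opens to 92 mm and grips with 3 to 60 N. Pads are 19 mm wide; open, the fingers measure 130 mm over their backs; the gripper's body (75 mm by 190 mm) begins 47 mm behind the grasp point.
Start: joints at [-1.229, 0.434, 0.025, 1.573, -0.012, 1.134, -0.075], TCP at [0.269, 0.564, 0.227] pointing down, gripper open.
Joint ranges: [-2.62, 2.62], [-0.44, 2.09], [-1.27, 1.32], [0.08, 2.57], [-1.32, 4.46], [0.12, 2], [-2.74, 2.74]. Speed limits (rad/s): [2.22, 2.22, 3.01, 3.01, 3.14, 3.14, 3.14].

### API

Orientations are given as a rotation vector (axis times angle).
In Python, from cell import observe, get_image, sign_off gives the robot as it stands.
- The arm moves only by the tool arm_command, never from a script. Its argument "deltas" is a list of rows, each an object with "xyz": the shift along the tool's x, y, z in cm, a list of three; "turn": the turn about the tool's z in degrees; "jaw": the closure in counts, from 0 (fully open) to 255 (shut). A call has 1 to 5 rows; each row is the pose to reach, as a shift and turn from the pose measured when the call began, along the tool's axes at that moment; what a row does not reach only later rows make up. A row lasts 1/12 s, in which the tool goes at most 41.7 mm and 7.16 degrees, less where a joint would pass 70% of its speed; a pose out of reach is approached as far as the arm can. A call with a gripper value outside its range is refused whole. The fingers move at their own pace and stop on an object; "force" is the grip in N (left out, the last holds). Time passes only in rows, so rows that repeat a pose let the fingers close. It gives the time, the measured TCP pose, the force and the opening at its end, in the units of the state.
- observe(): the state, without advancing time (a new reading comes with each control period).
- get_image(name): name is "scene" or "top"; returns a dict with "frame" (420x560x3 uint8, red, green, blue), "depth" (420x560 float32, m along the optical axis (not along the pixel's ray), 0 where there is no reading), "camera_matrix" (3x3 intrinsics, pixels), "cam_to_world" (4x4, takes a point from camera to world coordinates). Camera axes: x right, y up, looking along -z (the intrinsics and any distortion apply to the point x, -y, -z); pixel columns grow to the right and rows downward; lengths in m; the calibration is good to about 2 mm. A picture is of the moment at which its call begins.
- sign_off(): hands the job in, once; it reports no verdict.
The state is a dict: "clock": time; "joints": joint angles; "dq": joint speeds; "joint_efforts": joint torques, N m; "position": TCP position; "ee_rot": TCP orientation; "force": force on the tool from outside, world axes, zero at the start; "ft_torque": the same for the moment, N m; "width": opening from 0.0 (shut) to 1.0 (fully open).
Only numpy, scipy, OpenCV 4.12 (cv2) and the standard library are available. Lean on these libraries where they do the work, as an engineer would, in place of code of your own. Each camera call takes 0.05 s, during which the arm holds its last target.

## Working session

There is one attempt and no reset: what is moved stays moved. The work goes in short steps, Python scripts to look and compute and a tool call to move; the robot and the scene stay as the last step left them, time stands still between calls to the robot, and variables do not carry over. Pictures are saved under pics/ and viewed, and the job is handed in when it is done.

Besides the shell and the picture viewer there is one more tool, called after ">>>" as a command line: name --argument value ..., lists and objects as JSON in quotes. arm_command: Moves the arm, as the interface text tells. Its arguments: {"type":"object","properties":{"deltas":{"type":"array","items":{"type":"object","properties":{"xyz":{"type":"array","items":{"type":"number"}},"turn":{"type":"number"},"jaw":{"type":"number"}}}},"force":{"type":"number"}},"required":["deltas"]}

```bash
mkdir -p pics; ls; python3 - <<'E'
from cell import observe,get_image
import cv2,numpy as np
print(observe())
for n in("scene","top"):
    d=get_image(n); np.savez(f"pics/{n}0.npz",**d)
    cv2.imwrite(f"pics/{n}0.png",d["frame"][:,:,::-1]); print(d["camera_matrix"],d["cam_to_world"])
E
```

```text
pics
{'clock': 0.0, 'joints': array([-1.22862061,  0.43522157,  0.02494598,  1.57413019, -0.01158314,
        1.1339993 , -0.0750997 ]), 'dq': array([-9.84525643e-04, -6.44914401e-04,  9.18433356e-04,  3.46925179e-04,
       -2.91221747e-04, -6.55914341e-05,  4.32456494e-04]), 'joint_efforts': array([-1.94479935e-05, -6.67868185e+01,  9.84841548e-01, -3.14463580e+01,
       -6.05696090e-02,  4.30473906e-02,  1.65662068e-04]), 'position': array([0.26872505, 0.56369067, 0.22593275]), 'ee_rot': array([-6.92919920e-01, -3.06400915e+00,  2.51356666e-03]), 'force': array([ 0.0617034 , -0.34615985,  0.11795159]), 'ft_torque': array([ 0.05487427, -0.02241247, -0.0292224 ]), 'width': 1.0017113257141645}
[[399.17730845   0.         277.5684595 ]
 [  0.         399.17730845 206.65865001]
 [  0.           0.           1.        ]] [[ 0.90615293  0.22577452 -0.35764889  0.0990199 ]
 [-0.42281633  0.50483249 -0.75257592 -0.82113747]
 [ 0.01064031  0.83316866  0.5529166   0.64891122]
 [ 0.          0.          0.          1.        ]]
[[516.8549389    0.         281.38179149]
 [  0.         516.8549389  209.10042218]
 [  0.           0.           1.        ]] [[ 0.01787837  0.99496278 -0.09863784  0.40198207]
 [-0.99959084  0.01998974  0.02045866  0.04039615]
 [ 0.02232735  0.09823172  0.99491307  1.19987404]
 [ 0.          0.          0.          1.        ]]
```

View pics/scene0.png

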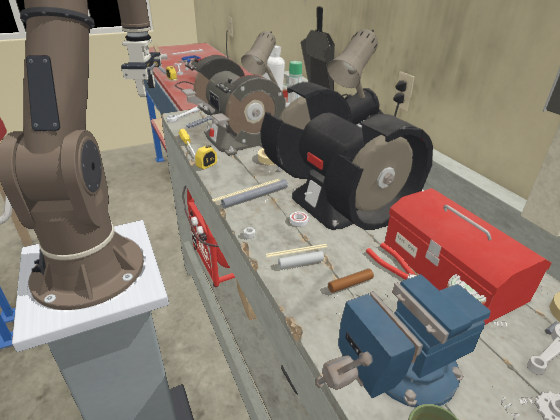

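View pics/top0.png

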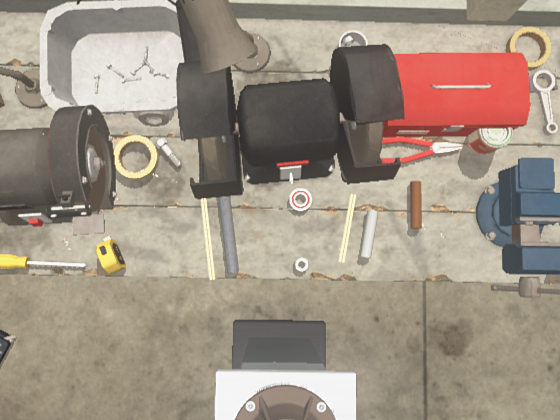

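```bash
python3 - <<'E'
import cv2,numpy as np
t=cv2.imread("pics/top0.png"); s=cv2.imread("pics/scene0.png")
cv2.imwrite("pics/top0c.png",cv2.resize(t[170:300,170:430],None,fx=3,fy=3,interpolation=cv2.INTER_CUBIC))
cv2.imwrite("pics/scene0c.png",cv2.resize(s[150:310,190:390],None,fx=3.7,fy=3.7,interpolation=cv2.INTER_CUBIC))
E
```

```text
(no output)
```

View pics/top0c.png

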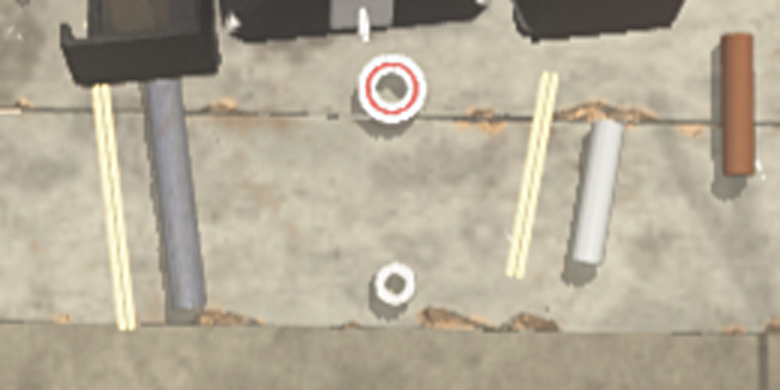

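View pics/scene0c.png

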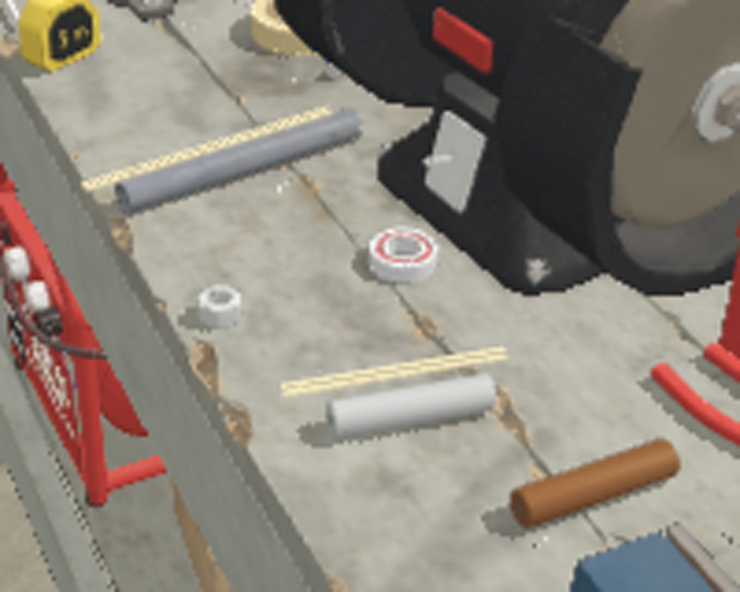

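```bash
cat > h.py <<'E'
import numpy as np,cv2
def ray(d,uv,z):
    K=d["camera_matrix"];T=d["cam_to_world"];uv=np.atleast_2d(uv).astype(float)
    p=np.c_[(uv[:,0]-K[0,2])/K[0,0],-(uv[:,1]-K[1,2])/K[1,1],-np.ones(len(uv))]@T[:3,:3].T
    o=T[:3,3]; return (o+p*((z-o[2])/p[:,2])[:,None])
def proj(d,P):
    K=d["camera_matrix"];T=d["cam_to_world"];c=(np.atleast_2d(P)-T[:3,3])@T[:3,:3]
    return np.c_[K[0,0]*c[:,0]/-c[:,2]+K[0,2],K[1,1]*-c[:,1]/-c[:,2]+K[1,2]]
def pts(d):
    "world xyz per pixel from depth"
    K=d["camera_matrix"];T=d["cam_to_world"];z=d["depth"];v,u=np.indices(z.shape)
    c=np.stack([(u-K[0,2])/K[0,0]*z,-(v-K[1,2])/K[1,1]*z,-z],-1)
    return c@T[:3,:3].T+T[:3,3]
def line(P):
    vx,vy,x0,y0=cv2.fitLine(P[:,:2].astype(np.float32),cv2.DIST_HUBER,0,1e-4,1e-4).ravel()
    if vx<0:vx,vy=-vx,-vy
    s=(P[:,0]-x0)*vx+(P[:,1]-y0)*vy; m=(s.max()+s.min())/2
    return dict(mid=(round(float(x0+m*vx),4),round(float(y0+m*vy),4)),ang=round(float(np.degrees(np.arctan2(vy,vx))),2),L=round(float(s.max()-s.min()),4),n=len(P),dir=(vx,vy))
def measure(d,verbose=True):
    W=pts(d);hsv=cv2.cvtColor(d["frame"],cv2.COLOR_RGB2HSV);ok=d["depth"]>0;out={}
    H,S,V=[hsv[...,i].astype(int) for i in range(3)]
    X,Y,Z=W[...,0],W[...,1],W[...,2]
    box=ok&(X>.25)&(X<.68)&(Y>-.2)&(Y<.28)
    yel=box&(H>18)&(H<35)&(S>45)&(V>170)&(Z<.008)
    for n,a,b in(("long",.08,.28),("short",-.2,.06)):
        m=yel&(Y>a)&(Y<b);v,u=np.nonzero(m)
        if len(u)>5:out[n]=line(ray(d,np.c_[u,v],0))
    rod=box&(Z>.009)&(Z<.035)
    out["rodmask"]=rod
    return out
E
python3 - <<'E'
from h import *
for n in("top","scene"):
    d=dict(np.load(f"pics/{n}0.npz"));o=measure(d);m=o.pop("rodmask");print(n,o)
    W=pts(d);nl,lab,st,ce=cv2.connectedComponentsWithStats(m.astype(np.uint8))
    for i in range(1,nl):
        if st[i,4]>25:
            v,u=np.nonzero(lab==i);P=W[v,u]
            print(st[i],P.mean(0).round(4),P.min(0).round(3),P.max(0).round(3),line(P), d["frame"][v,u].mean(0).round())
E
```

```text
top {'long': {'mid': (0.4849, 0.1899), 'ang': 22.22, 'L': 0.3863, 'n': 1124, 'dir': (np.float32(0.92574054), np.float32(0.37815928))}, 'short': {'mid': (0.419, -0.0904), 'ang': -34.34, 'L': 0.3201, 'n': 706, 'dir': (np.float32(0.8256613), np.float32(-0.5641661))}}
[169 148  12  20 103] [0.6326 0.2678 0.0144] [0.613 0.252 0.009] [0.657 0.279 0.021] {'mid': (0.6351, 0.2694), 'ang': 29.44, 'L': 0.0468, 'n': 103, 'dir': (np.float32(0.8708408), np.float32(0.49156517))} [198. 192. 182.]
[242 152  48  33 382] [0.596  0.0719 0.0226] [ 0.577 -0.001  0.009] [0.651 0.11  0.035] {'mid': (0.5913, 0.0594), 'ang': 80.48, 'L': 0.1193, 'n': 382, 'dir': (np.float32(0.16532952), np.float32(0.98623836))} [78. 74. 70.]
[293 157  42  24 313] [ 0.6084 -0.071   0.0218] [ 0.588 -0.105  0.009] [ 0.644 -0.01   0.035] {'mid': (0.6041, -0.0606), 'ang': -70.11, 'L': 0.1053, 'n': 313, 'dir': (np.float32(0.34028673), np.float32(-0.94032174))} [87. 83. 78.]
[289 189  23  22 304] [ 0.5427 -0.0271  0.0139] [ 0.518 -0.052  0.009] [ 0.568 -0.001  0.021] {'mid': (0.5427, -0.0271), 'ang': -38.84, 'L': 0.0523, 'n': 304, 'd
[... 1459 characters left out ...]
. 57. 58.]
[290 211  18  13 159] [ 0.5401 -0.0278  0.014 ] [ 0.516 -0.053  0.009] [0.566 0.001 0.017] {'mid': (0.5414, -0.0253), 'ang': 63.39, 'L': 0.0537, 'n': 159, 'dir': (np.float32(0.44798163), np.float32(0.8940428))} [209. 192. 189.]
[243 227  12  10  85] [ 0.3906 -0.0338  0.015 ] [ 0.375 -0.047  0.009] [ 0.406 -0.016  0.021] {'mid': (0.3917, -0.0323), 'ang': 67.98, 'L': 0.0317, 'n': 85, 'dir': (np.float32(0.37497953), np.float32(0.92703307))} [193. 193. 189.]
[278 251  46  17 384] [ 0.4558 -0.1894  0.0204] [ 0.409 -0.2    0.009] [ 0.518 -0.169  0.028] {'mid': (0.4635, -0.1904), 'ang': -7.63, 'L': 0.1101, 'n': 384, 'dir': (np.float32(0.9911525), np.float32(-0.1327279))} [193. 195. 191.]
```

```bash
cat >> h.py <<'E'
def tape(d):
    hsv=cv2.cvtColor(d["frame"],cv2.COLOR_RGB2HSV);W=pts(d);X,Y,Z=[W[...,i] for i in range(3)]
    H,S,V=[hsv[...,i].astype(int) for i in range(3)]
    m=(H>18)&(H<36)&(S>38)&(V>150)&(X>.3)&(X<.68)&(Y>-.2)&(Y<.28)&(d["depth"]>0)&(abs(Z)<.012)
    m=cv2.morphologyEx(m.astype(np.uint8),cv2.MORPH_CLOSE,np.ones((3,3)))
    n,lab,st,ce=cv2.connectedComponentsWithStats(m);r=[]
    for i in range(1,n):
        if st[i,4]>80:
            v,u=np.nonzero(lab==i);r.append((line(ray(d,np.c_[u,v],0)),st[i].tolist()))
    return r
E
python3 - <<'E'
from h import *
for n in("top","scene"):
    d=dict(np.load(f"pics/{n}0.npz"))
    for r in tape(d):print(n,r)
    z=d["depth"];W=pts(d)
    # rod edges: side silhouettes using depth mask w/ plane z=r
    o=measure(d)
    m=cv2.connectedComponentsWithStats(o["rodmask"].astype(np.uint8))
# bench height check
d=dict(np.load("pics/top0.npz"));print(pts(d)[225:250,255:285,2].mean())
d=dict(np.load("pics/scene0.npz"));print(pts(d)[215:225,255:275].reshape(-1,3).mean(0))
E
```

```text
top ({'mid': (0.5903, 0.2534), 'ang': -15.01, 'L': 0.1481, 'n': 760, 'dir': (np.float32(0.96586686), np.float32(-0.2590389))}, [168, 144, 31, 66, 760])
top ({'mid': (0.4951, 0.0652), 'ang': 3.73, 'L': 0.1731, 'n': 948, 'dir': (np.float32(0.99788064), np.float32(0.06507099))}, [232, 182, 54, 76, 948])
top ({'mid': (0.4743, -0.1364), 'ang': -7.12, 'L': 0.1778, 'n': 1005, 'dir': (np.float32(0.9922977), np.float32(-0.12387597))}, [317, 193, 56, 77, 1005])
top ({'mid': (0.4514, 0.1883), 'ang': 7.31, 'L': 0.1945, 'n': 1052, 'dir': (np.float32(0.9918699), np.float32(0.12725592))}, [165, 197, 61, 83, 1052])
top ({'mid': (0.3815, 0.0939), 'ang': 32.95, 'L': 0.0744, 'n': 139, 'dir': (np.float32(0.8391147), np.float32(0.5439545))}, [238, 253, 25, 26, 139])
scene ({'mid': (0.4719, 0.1921), 'ang': 8.77, 'L': 0.238, 'n': 206, 'dir': (np.float32(0.98830396), np.float32(0.15249665))}, [212, 179, 68, 26, 206])
scene ({'mid': (0.4792, -0.1367), 'ang': -10.15, 'L': 0.1612, 'n': 251, 'dir': (np.float32(0.9843473), np.float32(-0.17623954))}, [266, 244, 61, 13, 251])
0.001512972177849546
[0.45651594 0.01492124 0.0025301 ]
```

```bash
sed -i 's/(S>38)&(V>150)/(S>thr[0])\&(V>thr[1])/; s/def tape(d):/def tape(d,thr=(50,210)):/' h.py
python3 - <<'E'
from h import *
d=dict(np.load("pics/top0.npz"));hsv=cv2.cvtColor(d["frame"],cv2.COLOR_RGB2HSV)
print(hsv[235,203:216].tolist());print(hsv[230,340:356].tolist())
for t in((50,200),(50,220),(60,200)):
  for n in("top","scene"):
    d=dict(np.load(f"pics/{n}0.npz"))
    for r in tape(d,t):
        if r[0]["L"]>.1:print(t,n,r)
E
```

```text
[[23, 36, 204], [24, 49, 229], [29, 31, 251], [28, 37, 249], [22, 70, 230], [29, 32, 250], [29, 35, 251], [24, 53, 229], [21, 36, 198], [21, 34, 200], [23, 35, 202], [23, 35, 203], [23, 34, 201]]
[[23, 35, 205], [22, 36, 206], [22, 34, 205], [22, 41, 213], [24, 48, 243], [30, 31, 249], [27, 46, 247], [22, 68, 230], [29, 34, 250], [27, 45, 254], [21, 50, 200], [22, 33, 179], [23, 35, 180], [23, 35, 183], [22, 36, 186], [22, 36, 190]]
(50, 200) top ({'mid': (0.4809, -0.1385), 'ang': -9.64, 'L': 0.1621, 'n': 338, 'dir': (np.float32(0.9858845), np.float32(-0.16742697))}, [339, 194, 17, 69, 338])
(50, 200) top ({'mid': (0.4484, 0.1852), 'ang': 8.54, 'L': 0.1869, 'n': 427, 'dir': (np.float32(0.9889068), np.float32(0.1485375))}, [200, 199, 15, 81, 427])
(50, 200) scene ({'mid': (0.4732, 0.1918), 'ang': 8.04, 'L': 0.2356, 'n': 131, 'dir': (np.float32(0.9901648), np.float32(0.13990575))}, [212, 179, 67, 22, 131])
(50, 200) scene ({'mid': (0.4794, -0.1366), 'ang': -9.59, 'L': 0.1579, 'n': 197, 'dir': (np.float32(0.98601454), np.float32(-0.16665943))}, [266, 244, 61, 13, 197])
(50, 220) top ({'mid': (0.481, -0.1382), 'ang': -10.08, 'L': 0.1621, 'n': 302, 'dir': (np.float32(0.9845575), np.float32(-0.17506132))}, [339, 194, 17, 69, 302])
(50, 220) top ({'mid': (0.4484, 0.1853), 'ang': 8.14, 'L': 0.1869, 'n': 363, 'dir': (np.float32(0.9899133), np.float32(0.14167441))}, [201, 199, 14, 81, 363])
(50, 220) scene ({'mid': (0.4718, 0.1918), 'ang': 8.11, 'L': 0.2326, 'n': 124, 'dir': (np.float32(0.99000907), np.float32(0.14100361))}, [213, 179, 66, 22, 124])
(50, 220) scene ({'mid': (0.4789, -0.1362), 'ang': -9.73, 'L': 0.1569, 'n': 182, 'dir': (np.float32(0.9856098), np.float32(-0.16903622))}, [266, 244, 61, 13, 182])
(60, 200) top ({'mid': (0.4876, 0.1912), 'ang': 7.29, 'L': 0.1077, 'n': 118, 'dir': (np.float32(0.991907), np.float32(0.12696658))}, [201, 199, 8, 47, 118])
```

```bash
python3 - <<'E'
from h import *
for n in("top","scene"):
    d=dict(np.load(f"pics/{n}0.npz"));W=pts(d);X,Y,Z=[W[...,i] for i in range(3)]
    for y0,y1 in((.0,.08),(.08,.13),(.13,.18),(.18,.23),(.23,.28),(.28,.33),(.33,.4),(-.25,-.15),(-.15,-.08),(-.08,0)):
        m=(d["depth"]>0)&(Y>y0)&(Y<y1)&(X>.3)&(X<.8)&(Z>.05)
        if m.any():
            i=np.argmin(np.where(m,X,9));print(n,(y0,y1),m.sum(),"minx",X.flat[i].round(3),"z",Z.flat[i].round(3),"minz",Z[m].min().round(3),"zmax",Z[m].max().round(3))
E
```

```text
top (0.0, 0.08) 3785 minx 0.588 z 0.05 minz 0.05 zmax 0.382
top (0.08, 0.13) 3877 minx 0.528 z 0.173 minz 0.05 zmax 0.421
top (0.13, 0.18) 5169 minx 0.522 z 0.18 minz 0.05 zmax 0.435
top (0.18, 0.23) 1823 minx 0.52 z 0.174 minz 0.051 zmax 0.42
top (0.23, 0.28) 274 minx 0.704 z 0.059 minz 0.05 zmax 0.132
top (0.28, 0.33) 570 minx 0.701 z 0.05 minz 0.05 zmax 0.133
top (0.33, 0.4) 3944 minx 0.37 z 0.05 minz 0.05 zmax 0.285
top (-0.25, -0.15) 2938 minx 0.562 z 0.173 minz 0.05 zmax 0.316
top (-0.15, -0.08) 5286 minx 0.558 z 0.171 minz 0.051 zmax 0.316
top (-0.08, 0) 3582 minx 0.57 z 0.069 minz 0.05 zmax 0.259
scene (0.0, 0.08) 1434 minx 0.574 z 0.07 minz 0.05 zmax 0.379
scene (0.08, 0.13) 2956 minx 0.525 z 0.188 minz 0.05 zmax 0.423
scene (0.13, 0.18) 2114 minx 0.52 z 0.161 minz 0.08 zmax 0.435
scene (0.18, 0.23) 203 minx 0.519 z 0.185 minz 0.082 zmax 0.312
scene (0.33, 0.4) 1509 minx 0.37 z 0.053 minz 0.05 zmax 0.284
scene (-0.25, -0.15) 5849 minx 0.561 z 0.17 minz 0.05 zmax 0.312
scene (-0.15, -0.08) 1878 minx 0.556 z 0.17 minz 0.05 zmax 0.314
scene (-0.08, 0) 1459 minx 0.571 z 0.068 minz 0.05 zmax 0.257
```

```bash
cat >> h.py <<'E'
from scipy.spatial.transform import Rotation as Ro
def go(st,xyz,ang=None):
    "cm shift in tool axes to world target; ang = desired heading (deg from +y world, ccw) of tool y"
    R=Ro.from_rotvec(st["ee_rot"]).as_matrix();dl=R.T@(np.array(xyz)-st["position"])*100
    h=np.degrees(np.arctan2(-R[0,1],R[1,1]))
    t=None if ang is None else round(float(-(ang-h)),2)
    print("target",xyz,"delta cm",dl.round(2).tolist(),"turn",t,"heading",h.round(2),"tilt",(R[:,2]).round(4))
E
python3 - <<'E'
from h import *
from cell import observe
s=observe()
go(s,(.27,.36,.226),8.4);go(s,(.28,.30,.226),8.4);go(s,(.45,.12,.226),8.4)
E
```

```text
target (0.27, 0.36, 0.226) delta cm [-8.88, -18.34, 0.03] turn -33.89 heading -25.49 tilt [-5.0e-04 -1.3e-03 -1.0e+00]
target (0.28, 0.3, 0.226) delta cm [-12.36, -23.33, 0.04] turn -33.89 heading -25.49 tilt [-5.0e-04 -1.3e-03 -1.0e+00]
target (0.45, 0.12, 0.226) delta cm [-35.45, -32.26, 0.05] turn -33.89 heading -25.49 tilt [-5.0e-04 -1.3e-03 -1.0e+00]
```

>>> arm_command --deltas '[{"xyz": [-1.8, -3.7, 0], "turn": -7, "jaw": 255}, {"xyz": [-3.6, -7.4, 0], "turn": -14, "jaw": 255}, {"xyz": [-5.4, -11.0, 0], "turn": -21, "jaw": 255}, {"xyz": [-7.2, -14.7, 0], "turn": -28, "jaw": 255}, {"xyz": [-8.9, -18.3, 0], "turn": -33.9, "jaw": 255}]'

```text
clock: 0.52
position: [0.2701, 0.3579, 0.2258]
ee_rot: [0.24, -3.132, 0.003]
force: [0.4, 0.2, 1.0]
width: 0.685
```

```bash
python3 - <<'E'
from h import *
from cell import observe
s=observe();print(s)
go(s,(.30,.25,.226),8.4);go(s,(.36,.12,.226),8.4);go(s,(.45,.12,.226),8.4)
E
```

```text
{'clock': 0.5167, 'joints': array([-0.9819709 ,  0.15423809, -0.07056985,  1.97566272,  0.01335554,
        1.01444174,  0.66496592]), 'dq': array([ 0.58676596, -0.64048752, -0.05316426,  0.80088562, -0.03544537,
       -0.17228891,  1.72997061]), 'joint_efforts': array([ -6.81224853, -36.73692942,  -1.73499037, -30.90558887,
        -0.12386733,   0.4173627 ,  -3.47260751]), 'position': array([0.27006758, 0.35785848, 0.22578511]), 'ee_rot': array([ 0.23995825, -3.13152347,  0.00347948]), 'force': array([0.44287868, 0.19588712, 1.04913265]), 'ft_torque': array([-0.00679694, -0.09110613,  0.0099274 ]), 'width': 0.6853453060668273}
target (0.3, 0.25, 0.226) delta cm [-1.31, -11.12, 0.0] turn 0.36 heading 8.76 tilt [-7.0e-04 -2.3e-03 -1.0e+00]
target (0.36, 0.12, 0.226) delta cm [-5.26, -24.88, 0.03] turn 0.36 heading 8.76 tilt [-7.0e-04 -2.3e-03 -1.0e+00]
target (0.45, 0.12, 0.226) delta cm [-14.16, -26.25, 0.02] turn 0.36 heading 8.76 tilt [-7.0e-04 -2.3e-03 -1.0e+00]
```

>>> arm_command --deltas '[{"xyz": [-0.5, -3.9, 0], "turn": -0.4, "jaw": 255}, {"xyz": [-1.2, -7.8, 1], "turn": -0.4, "jaw": 255}, {"xyz": [-2.4, -11.7, 2], "turn": -0.4, "jaw": 255}, {"xyz": [-3.8, -15.5, 3], "turn": -0.4, "jaw": 255}, {"xyz": [-5.3, -19.2, 4], "turn": -0.4, "jaw": 255}]'

```text
clock: 0.93
position: [0.3517, 0.1741, 0.186]
ee_rot: [0.252, -3.131, 0.003]
force: [0.9, 0.7, -0.5]
width: 0.328
```

```bash
python3 - <<'E'
from h import *
from cell import observe
s=observe();print(s["position"],s["width"])
go(s,(.45,.121,.07),8.4)
E
```

```text
[0.35171466 0.17409935 0.18596149] 0.3283527439220926
target (0.45, 0.121, 0.07) delta cm [-8.86, -6.79, 11.6] turn 0.8 heading 9.2 tilt [-2.0e-04 -1.8e-03 -1.0e+00]
```

>>> arm_command --deltas '[{"xyz": [-1.8, -1.4, 2.3], "turn": 0.8, "jaw": 255}, {"xyz": [-3.6, -2.8, 4.6], "turn": 0.8, "jaw": 255}, {"xyz": [-5.4, -4.2, 7], "turn": 0.8, "jaw": 255}, {"xyz": [-7.2, -5.5, 9.3], "turn": 0.8, "jaw": 255}, {"xyz": [-8.9, -6.8, 11.6], "turn": 0.8, "jaw": 255}]'

```text
clock: 1.35
position: [0.4513, 0.1202, 0.0688]
ee_rot: [0.23, -3.133, 0.003]
force: [-0.6, 1.3, -0.3]
width: 0.009
```

>>> arm_command --deltas '[{"xyz": [0, 0, 0], "turn": 0, "jaw": 255}, {"xyz": [0, 0, 0], "turn": 0, "jaw": 255}, {"xyz": [0, 0, 0], "turn": 0, "jaw": 255}]'

```text
clock: 1.6
position: [0.4506, 0.1204, 0.0688]
ee_rot: [0.23, -3.132, 0.003]
force: [0.1, 0.5, -0.0]
width: 0.001
```

```bash
python3 - <<'E'
from h import *
from cell import observe,get_image
s=observe();print(s["position"],s["width"],s["force"])
go(s,(.45,.121,.03),8.4)
for n in("scene","top"):
    d=get_image(n);np.savez(f"pics/{n}1.npz",**d);f=d["frame"][:,:,::-1]
    f=f[140:300,190:350] if n=="scene" else f[150:290,150:310]
    cv2.imwrite(f"pics/{n}1.png",cv2.resize(f,None,fx=3.7,fy=3.7,interpolation=cv2.INTER_CUBIC))
E
```

```text
[0.45059828 0.12035342 0.06881225] 0.0014403895989524706 [ 0.12664338  0.51247868 -0.02685185]
target (0.45, 0.121, 0.03) delta cm [0.04, 0.08, 3.88] turn -0.02 heading 8.38 tilt [-0.0013 -0.0022 -1.    ]
```

View pics/scene1.png

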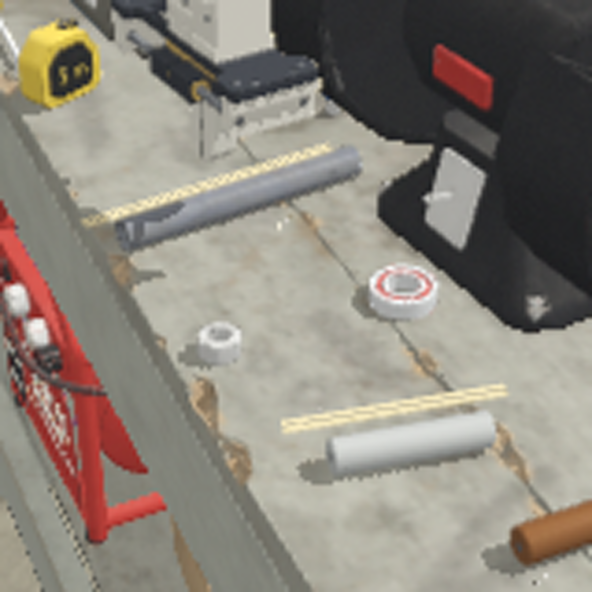

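View pics/top1.png

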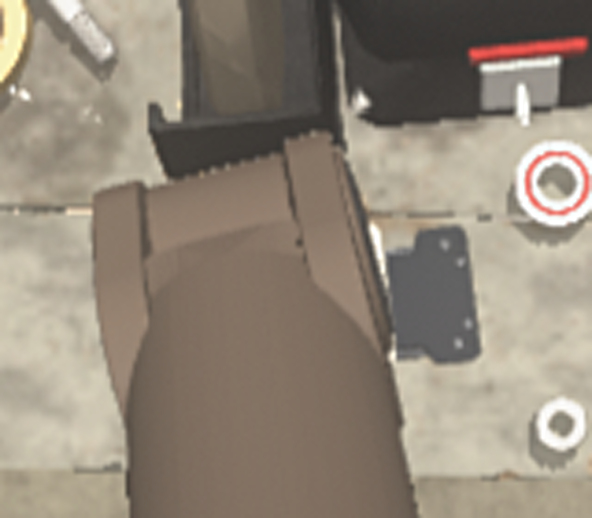

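```bash
python3 - <<'E'
from h import *
for n in("scene","top"):
    d=dict(np.load(f"pics/{n}1.npz"));d0=dict(np.load(f"pics/{n}0.npz"))
    print(n,proj(d,[[.4506,.1204,.0688]]))
    W=pts(d);m=(d["depth"]>0)&(d["depth"]<d0["depth"]-.02)
    P=W[m];P=P[(P[:,0]>.3)]
    for z in np.arange(.05,.6,.04):
        q=P[(P[:,2]>z)&(P[:,2]<z+.04)]
        if len(q):print(z.round(2),len(q),"x",q[:,0].min().round(3),q[:,0].max().round(3),"y",q[:,1].min().round(3),q[:,1].max().round(3))
d0=dict(np.load("pics/top0.npz"));W=pts(d0);
q=W[(W[...,1]>.07)&(W[...,1]<.25)&(W[...,0]>.4)&(W[...,0]<.7)]
for z in np.arange(.08,.5,.04):
    r=q[(q[:,2]>z)&(q[:,2]<z+.04)]
    if len(r):print("hood",z.round(2),r[:,0].min().round(3),r[:,1].min().round(3),r[:,1].max().round(3))
E
```

```text
scene [[247.95705044 181.99554531]]
0.05 94 x 0.378 1.018 y 0.101 2.814
0.09 129 x 0.436 1.015 y 0.098 2.769
0.13 611 x 0.4 1.009 y 0.02 2.765
0.17 766 x 0.4 1.015 y 0.02 2.788
0.21 516 x 0.411 1.013 y 0.065 2.774
0.25 419 x 0.407 0.954 y 0.076 2.763
0.29 495 x 0.408 1.017 y 0.075 1.587
0.33 536 x 0.408 1.018 y 0.076 1.566
0.37 602 x 0.401 1.014 y 0.065 1.409
0.41 902 x 0.377 0.511 y 0.058 0.156
0.45 1102 x 0.36 0.506 y 0.055 0.149
0.49 1074 x 0.333 0.483 y 0.054 0.11
0.53 509 x 0.32 0.439 y 0.049 0.101
top [[233.58577564 237.10089829]]
0.13 41 x 0.426 0.489 y 0.03 0.076
0.17 742 x 0.426 0.5 y 0.023 0.073
0.21 31 x 0.424 0.493 y 0.066 0.079
0.41 35 x 0.415 0.509 y 0.061 0.178
0.45 1330 x 0.394 0.508 y 0.056 0.178
0.49 1790 x 0.395 0.485 y 0.056 0.171
0.53 1447 x 0.371 0.445 y 0.051 0.15
0.57 1763 x 0.348 0.418 y 0.044 0.142
hood 0.08 0.548 0.1 0.198
hood 0.12 0.528 0.076 0.145
hood 0.16 0.52 0.07 0.195
hood 0.2 0.523 0.071 0.194
hood 0.24 0.537 0.07 0.192
hood 0.28 0.608 0.112 0.212
```

>>> arm_command --deltas '[{"xyz": [0, 0, 1.5], "turn": 0, "jaw": 255}, {"xyz": [0, 0, 3], "turn": 0, "jaw": 255}, {"xyz": [0, 0, 3.9], "turn": 0, "jaw": 255}, {"xyz": [0, 0, 3.9], "turn": 0, "jaw": 255}]'

```text
clock: 2.03
position: [0.4498, 0.1214, 0.0301]
ee_rot: [0.233, -3.132, 0.002]
force: [-0.0, -0.5, -0.3]
width: 0.003
```

>>> arm_command --deltas '[{"xyz": [0, 0, 0.1], "turn": 0, "jaw": 255}, {"xyz": [0, 0, 0.2], "turn": 0, "jaw": 255}, {"xyz": [0, 0, 0.3], "turn": 0, "jaw": 255}]'

```text
clock: 2.28
position: [0.4501, 0.1217, 0.0277]
ee_rot: [0.234, -3.133, 0.001]
force: [0.4, -0.0, -0.2]
width: 0.008
```

>>> arm_command --deltas '[{"xyz": [0, 0, 0.1], "turn": 0, "jaw": 255}, {"xyz": [0, 0, 0.15], "turn": 0, "jaw": 255}, {"xyz": [0, 0, 0.15], "turn": 0, "jaw": 255}]'

```text
clock: 2.53
position: [0.4503, 0.1218, 0.0264]
ee_rot: [-0.234, 3.132, -0.001]
force: [-0.7, -0.2, 0.0]
width: 0.003
```

```bash
python3 - <<'E'
from h import *
from cell import observe,get_image
d=get_image("scene");np.savez("pics/scene2.npz",**d);f=d["frame"][:,:,::-1]
cv2.imwrite("pics/scene2.png",cv2.resize(f[150:230,200:310],None,fx=7,fy=7,interpolation=cv2.INTER_CUBIC))
print(observe()["position"],proj(d,[observe()["position"]]))
E
```

```text
[0.45022184 0.12169455 0.02630402] [[248.11377255 194.29559959]]
```

View pics/scene2.png

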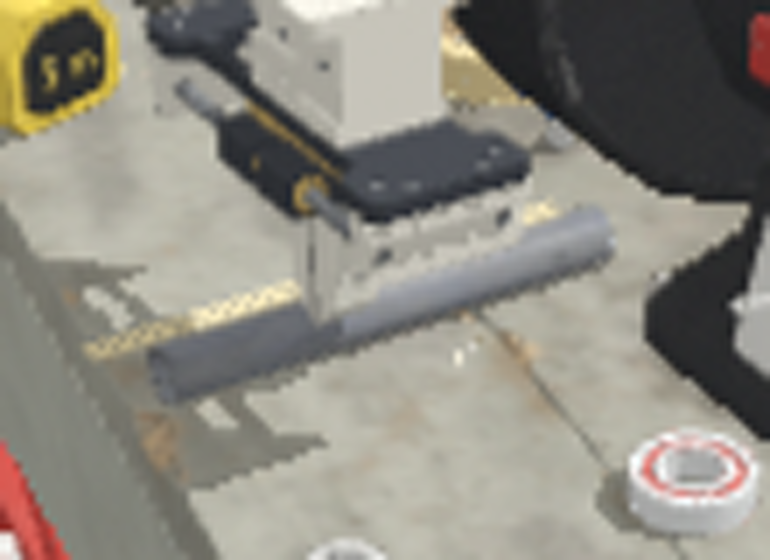

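```bash
python3 - <<'E'
from h import *
d=dict(np.load("pics/scene2.npz"));W=pts(d)
for v in range(176,200,2):
    print(v,[tuple((W[v,u]*1000).astype(int).tolist()) for u in range(243,276,3)])
E
```

```text
176 [(422, 82, 114), (433, 88, 108), (424, 40, 135), (431, 36, 135), (439, 35, 134), (445, 31, 135), (453, 28, 134), (462, 29, 132), (471, 30, 130), (480, 32, 126), (492, 37, 121)]
178 [(424, 88, 104), (428, 75, 110), (425, 42, 127), (426, 25, 136), (434, 23, 135), (443, 26, 132), (453, 29, 128), (462, 30, 125), (472, 32, 122), (480, 31, 121), (491, 36, 116)]
180 [(424, 87, 98), (425, 68, 108), (432, 62, 110), (426, 25, 130), (434, 25, 128), (443, 25, 126), (453, 29, 122), (462, 30, 119), (472, 32, 116), (483, 36, 111), (494, 41, 106)]
182 [(437, 126, 68), (440, 108, 77), (430, 58, 106), (426, 25, 124), (436, 29, 120), (444, 29, 118), (454, 30, 115), (465, 38, 108), (476, 41, 104), (484, 40, 103), (492, 38, 102)]
184 [(437, 126, 62), (440, 109, 70), (446, 100, 73), (426, 25, 118), (438, 36, 109), (445, 30, 111), (457, 39, 103), (465, 36, 103), (474, 38, 99), (483, 37, 98), (492, 38, 95)]
186 [(438, 130, 52), (439, 109, 64), (446, 102, 65), (428, 30, 109), (437, 32, 105), (448, 37, 100), (455, 34, 100), (465, 37, 96), (474, 38, 93), (529, 140, 25), (539, 139, 23)]
188 [(437, 128, 47),
[... 346 characters left out ...]
, 129, 33), (440, 111, 42), (447, 105, 44), (457, 108, 40), (476, 132, 21), (485, 130, 20), (496, 133, 15), (506, 133, 13), (515, 132, 11), (528, 139, 4), (540, 142, 0)]
194 [(436, 129, 26), (439, 109, 37), (449, 112, 32), (465, 129, 19), (476, 132, 14), (484, 127, 15), (494, 128, 12), (507, 137, 4), (524, 152, -8), (528, 137, -1), (536, 132, 0)]
196 [(434, 122, 23), (444, 125, 19), (454, 126, 16), (463, 125, 15), (475, 131, 8), (484, 129, 6), (497, 136, 0), (505, 132, 0), (512, 125, 2), (522, 125, 0), (530, 120, 0)]
198 [(435, 125, 14), (443, 121, 15), (453, 123, 11), (466, 132, 2), (476, 133, 0), (485, 131, -1), (99, -821, 648), (501, 123, 0), (509, 119, 0), (518, 116, -1), (526, 112, -1)]
```

>>> arm_command --deltas '[{"xyz": [0, 0, -0.4], "turn": 0, "jaw": 255}, {"xyz": [0, 0.5, -0.4], "turn": 0, "jaw": 255}, {"xyz": [0, 0.5, -0.2], "turn": 0, "jaw": 255}, {"xyz": [0, 0.5, 0], "turn": 0, "jaw": 255}, {"xyz": [0, 0.5, 0], "turn": 0, "jaw": 255}]'

```text
clock: 3.0
position: [0.4495, 0.1268, 0.026]
ee_rot: [-0.234, 3.133, -0.001]
force: [-0.1, -0.3, 0.3]
width: 0.005
```

```bash
python3 - <<'E'
from h import *
from cell import observe,get_image
d=get_image("scene");np.savez("pics/scene3.npz",**d);f=d["frame"][:,:,::-1]
cv2.imwrite("pics/scene3.png",cv2.resize(f[150:230,200:310],None,fx=7,fy=7,interpolation=cv2.INTER_CUBIC))
s=observe();print(s["position"],s["force"])
W=pts(d);P=W[170:215,215:295].reshape(-1,3)
q=P[(P[:,2]>.009)&(P[:,2]<.029)&(P[:,1]>.1)&(P[:,1]<.2)];print(line(q))
for x in(.38,.40,.42,.48,.50,.52,.54,.56):
    r=q[abs(q[:,0]-x)<.01];i=np.argsort(-r[:,2])[:6];print(x,r[i].mean(0).round(4))
d=dict(np.load("pics/top0.npz"));W=pts(d);P=W[195:280,215:242].reshape(-1,3);q=P[(P[:,2]>.009)&(P[:,2]<.034)]
for x in(.38,.40,.42,.45,.48,.50,.52):
    r=q[abs(q[:,0]-x)<.01];print("top",x,r[:,1].min().round(4),r[:,1].max().round(4),np.median(r[:,2]).round(4),r[:,2].max().round(4))
E
```

```text
[0.44937358 0.12661559 0.02606796] [-0.85218149  0.95362751 -0.31501494]
{'mid': (0.4813, 0.1302), 'ang': 7.88, 'L': 0.2207, 'n': 483, 'dir': (np.float32(0.990553), np.float32(0.13713045))}
0.38 [0.3829 0.1237 0.0279]
0.4 [0.3988 0.1283 0.028 ]
0.42 [0.4215 0.1296 0.0278]
0.48 [0.4793 0.1351 0.0271]
0.5 [0.4989 0.1389 0.0273]
0.52 [0.521  0.1414 0.0265]
0.54 [0.5427 0.1462 0.027 ]
0.56 [0.5583 0.1516 0.027 ]
top 0.38 0.1119 0.1394 0.0233 0.0314
top 0.4 0.1146 0.1427 0.0237 0.0304
top 0.42 0.1173 0.1452 0.0237 0.0308
top 0.45 0.121 0.1482 0.0236 0.0323
top 0.48 0.1259 0.1536 0.0236 0.0319
top 0.5 0.1287 0.157 0.0242 0.0322
top 0.52 0.1312 0.1594 0.0238 0.0316
```

View pics/scene3.png

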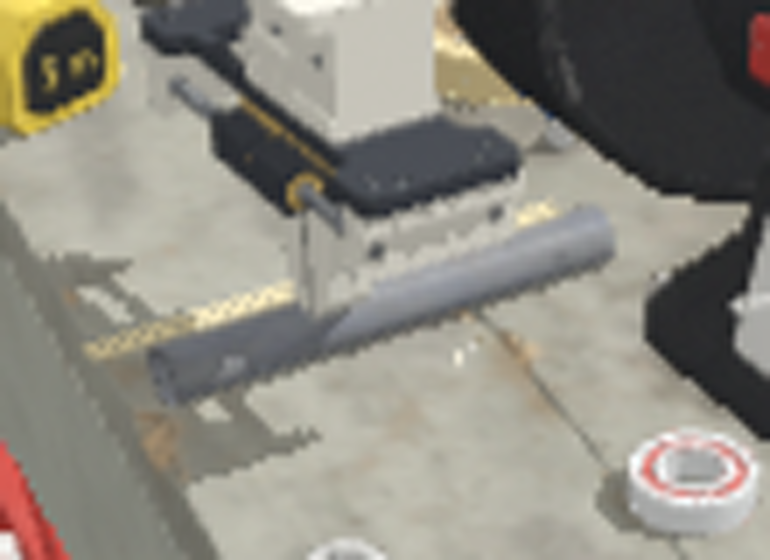

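>>> arm_command --deltas '[{"xyz": [0, 0, -0.4], "turn": 0, "jaw": 255}, {"xyz": [0, 0.4, -0.4], "turn": 0, "jaw": 255}, {"xyz": [0, 0.4, -0.2], "turn": 0, "jaw": 255}, {"xyz": [0, 0.4, 0], "turn": 0, "jaw": 255}]'

```text
clock: 3.38
position: [0.4492, 0.1311, 0.0264]
ee_rot: [-0.235, 3.132, -0.001]
force: [-6.4, -3.5, 37.8]
width: 0.007
```

>>> arm_command --deltas '[{"xyz": [0, 0, 0.1], "turn": 0, "jaw": 255}, {"xyz": [0, 0, 0.1], "turn": 0, "jaw": 255}]'

```text
clock: 3.55
position: [0.4492, 0.1309, 0.0265]
ee_rot: [-0.234, 3.132, -0.0]
force: [-5.8, -2.7, 26.4]
width: 0.009
```

>>> arm_command --deltas '[{"xyz": [0, 0, -0.06], "turn": 0, "jaw": 255}, {"xyz": [0, 0, -0.06], "turn": 0, "jaw": 255}]'

```text
clock: 3.72
position: [0.4494, 0.1308, 0.0274]
ee_rot: [-0.234, 3.131, -0.0]
force: [0.1, -0.0, 0.5]
width: 0.005
```

>>> arm_command --deltas '[{"xyz": [0, 0, 0.08], "turn": 0, "jaw": 255}, {"xyz": [0, 0, 0.08], "turn": 0, "jaw": 255}, {"xyz": [0, 0.3, 0.08], "turn": 0, "jaw": 255}, {"xyz": [0, 0.6, 0.08], "turn": 0, "jaw": 255}, {"xyz": [0, 0.9, 0.08], "turn": 0, "jaw": 255}]'

```text
clock: 4.13
position: [0.4482, 0.1399, 0.0271]
ee_rot: [-0.234, 3.131, 0.0]
force: [-3.2, -0.7, 16.3]
width: -0.001
```

```bash
cat >> h.py <<'E'
def rod(d,y0,y1,x0=.33,x1=.62):
    W=pts(d);X,Y,Z=[W[...,i] for i in range(3)]
    f=d["frame"].astype(int);sat=f.max(2)-f.min(2)
    m=(Z>.008)&(Z<.034)&(X>x0)&(X<x1)&(Y>y0)&(Y<y1)&(d["depth"]>0)
    return m,W
E
python3 - <<'E'
from h import *
from cell import observe,get_image
d=get_image("scene");np.savez("pics/scene4.npz",**d);f=d["frame"][:,:,::-1]
cv2.imwrite("pics/scene4.png",cv2.resize(f[150:230,200:310],None,fx=7,fy=7,interpolation=cv2.INTER_CUBIC))
s=observe();print(s["position"],s["force"])
for n in("scene2","scene3","scene4"):
    d=dict(np.load(f"pics/{n}.npz"));m,W=rod(d,.1,.25);print(n,line(W[m]))
E
```

```text
[0.44801887 0.14065637 0.02703287] [-3.18900453 -0.35125148 16.29503942]
scene2 {'mid': (0.4815, 0.1311), 'ang': 8.32, 'L': 0.2211, 'n': 477, 'dir': (np.float32(0.9894875), np.float32(0.14461811))}
scene3 {'mid': (0.4813, 0.1308), 'ang': 8.27, 'L': 0.2206, 'n': 515, 'dir': (np.float32(0.9895966), np.float32(0.14386998))}
scene4 {'mid': (0.4804, 0.136), 'ang': 7.4, 'L': 0.2213, 'n': 555, 'dir': (np.float32(0.99166137), np.float32(0.12887119))}
```

View pics/scene4.png

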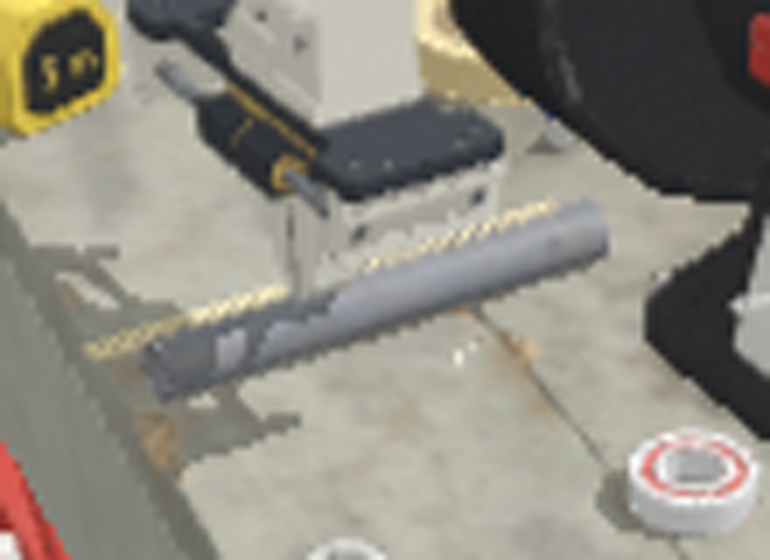

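>>> arm_command --deltas '[{"xyz": [0, 0.3, 0.02], "turn": 0, "jaw": 255}, {"xyz": [0, 0.6, 0.02], "turn": 0, "jaw": 255}, {"xyz": [0, 0.9, 0.02], "turn": 0, "jaw": 255}, {"xyz": [0, 1.2, 0.02], "turn": 0, "jaw": 255}, {"xyz": [0, 1.5, 0.02], "turn": 0, "jaw": 255}]'

```text
clock: 4.6
position: [0.4458, 0.1558, 0.0267]
ee_rot: [-0.235, 3.131, 0.001]
force: [0.5, 0.2, -0.4]
width: 0.008
```

>>> arm_command --deltas '[{"xyz": [0, 0.3, 0.02], "turn": 0, "jaw": 255}, {"xyz": [0, 0.6, 0.02], "turn": 0, "jaw": 255}]'

```text
clock: 4.77
position: [0.4447, 0.1619, 0.0262]
ee_rot: [-0.235, 3.131, 0.001]
force: [-0.1, 0.2, -0.5]
width: 0.003
```

```bash
python3 - <<'E'
from h import *
from cell import observe,get_image
d=get_image("scene");np.savez("pics/scene5.npz",**d)
s=observe();print(s["position"],s["force"])
for n in("scene4","scene5",):
    d=dict(np.load(f"pics/{n}.npz"));m,W=rod(d,.1,.25);print(n,line(W[m]))
go(s,(.455,.145,.026),8.4)
E
```

```text
[0.44461017 0.1625597  0.02622705] [ 0.0548575   0.65422014 -0.65739008]
scene4 {'mid': (0.4804, 0.136), 'ang': 7.4, 'L': 0.2213, 'n': 555, 'dir': (np.float32(0.99166137), np.float32(0.12887119))}
scene5 {'mid': (0.4984, 0.1494), 'ang': 8.24, 'L': 0.2603, 'n': 562, 'dir': (np.float32(0.9896867), np.float32(0.14324884))}
target (0.455, 0.145, 0.026) delta cm [-0.76, -1.89, 0.02] turn 0.23 heading 8.63 tilt [ 0.0016  0.001  -1.    ]
```

```bash
cat >> h.py <<'E'
from scipy.optimize import least_squares
def cyl(d,xc,yc,ang,r,half,hint_w=.02):
    "fit cylinder axis to depth points near a guess; returns y at x=xc, ang, ends, z"
    W=pts(d);P=W[(d["depth"]>0)&(W[...,2]>.007)&(W[...,2]<2*r+.004)]
    a=np.radians(ang)
    u=np.array([np.cos(a),np.sin(a)]);n=np.array([-u[1],u[0]])
    q=P[:,:2]-[xc,yc];P=P[(abs(q@u)<half+.02)&(abs(q@n)<hint_w)]
    def f(p):
        u=np.array([np.cos(p[1]),np.sin(p[1])]);w=(P[:,:2]-[xc,p[0]])@np.array([-u[1],u[0]])
        return np.hypot(w,P[:,2]-p[2])-r
    s=least_squares(f,[yc,a,r],loss="soft_l1",f_scale=.0015);p=s.x
    u=np.array([np.cos(p[1]),np.sin(p[1])]);t=(P[:,:2]-[xc,p[0]])@u;t=t[abs(f(p))<.004]
    lo,hi=np.percentile(t,[.5,99.5])
    mid=np.array([xc,p[0]])+u*(lo+hi)/2
    return dict(y=round(p[0],4),ang=round(np.degrees(p[1]),2),zc=round(p[2],4),mid=mid.round(4).tolist(),L=round(hi-lo,4),n=len(P),rms=round(float(np.std(f(p))),4))
E
python3 - <<'E'
from h import *
for n,y in(("top0",.138),("scene0",.138),("scene2",.138),("scene4",.143),("scene5",.146)):
    d=dict(np.load(f"pics/{n}.npz"));print(n,cyl(d,.48,y,8.4,.0135,.11))
for n in("top0","scene0","scene5"):
    d=dict(np.load(f"pics/{n}.npz"));print(n,"pin",cyl(d,.466,-.186,-7.7,.0125,.055))
E
```

```text
top0 {'y': np.float64(0.1397), 'ang': np.float64(8.4), 'zc': np.float64(0.0127), 'mid': [0.4583, 0.1365], 'L': np.float64(0.1708), 'n': 885, 'rms': 0.0018}
scene0 {'y': np.float64(0.1417), 'ang': np.float64(8.49), 'zc': np.float64(0.0138), 'mid': [0.4801, 0.1417], 'L': np.float64(0.2188), 'n': 569, 'rms': 0.0018}
scene2 {'y': np.float64(0.1416), 'ang': np.float64(8.48), 'zc': np.float64(0.0139), 'mid': [0.4799, 0.1416], 'L': np.float64(0.2191), 'n': 480, 'rms': 0.0021}
scene4 {'y': np.float64(0.1459), 'ang': np.float64(8.46), 'zc': np.float64(0.0139), 'mid': [0.4787, 0.1457], 'L': np.float64(0.2183), 'n': 557, 'rms': 0.0017}
scene5 {'y': np.float64(0.1567), 'ang': np.float64(8.42), 'zc': np.float64(0.014), 'mid': [0.4774, 0.1563], 'L': np.float64(0.2195), 'n': 560, 'rms': 0.0018}
top0 pin {'y': np.float64(-0.1866), 'ang': np.float64(-8.77), 'zc': np.float64(0.0114), 'mid': [0.4657, -0.1865], 'L': np.float64(0.1092), 'n': 519, 'rms': 0.0019}
scene0 pin {'y': np.float64(-0.1848), 'ang': np.float64(-9.08), 'zc': np.float64(0.0125), 'mid': [0.4639, -0.1844], 'L': np.float64(0.1077), 'n': 446, 'rms': 0.0017}
scene5 pin {'y': np.float64(-0.1846), 'ang': np.float64(-9.05), 'zc': np.float64(0.0124), 'mid': [0.4642, -0.1844], 'L': np.float64(0.1088), 'n': 451, 'rms': 0.0015}
```

```bash
python3 - <<'E'
from h import *
from cell import observe
go(observe(),(.452,.1466,.028),8.4)
E
```

```text
target (0.452, 0.1466, 0.028) delta cm [-0.49, -1.69, -0.18] turn 0.23 heading 8.63 tilt [ 0.0016  0.001  -1.    ]
```

>>> arm_command --deltas '[{"xyz": [0, 0, -0.8], "turn": 0.2, "jaw": 255}, {"xyz": [-0.5, -1.0, -0.8], "turn": 0.2, "jaw": 255}, {"xyz": [-0.5, -1.7, -0.7], "turn": 0.2, "jaw": 255}, {"xyz": [-0.5, -1.7, -0.2], "turn": 0.2, "jaw": 255}, {"xyz": [-0.5, -1.7, -0.18], "turn": 0.2, "jaw": 255}]'

```text
clock: 5.23
position: [0.452, 0.1452, 0.0273]
ee_rot: [-0.228, 3.132, 0.0]
force: [-0.1, 0.7, -0.2]
width: 0.002
```

>>> arm_command --deltas '[{"xyz": [0, 0, 0.1], "turn": 0, "jaw": 255}, {"xyz": [0, 0, 0.12], "turn": 0, "jaw": 255}]'

```text
clock: 5.4
position: [0.4521, 0.1447, 0.0264]
ee_rot: [-0.226, 3.132, 0.0]
force: [-2.6, -3.2, 15.7]
width: 0.005
```

>>> arm_command --deltas '[{"xyz": [0, 0.3, -0.01], "turn": 0, "jaw": 255}, {"xyz": [0, 0.7, -0.03], "turn": 0, "jaw": 255}, {"xyz": [0, 1.1, -0.04], "turn": 0, "jaw": 255}, {"xyz": [0, 1.5, -0.04], "turn": 0, "jaw": 255}, {"xyz": [0, 1.9, -0.04], "turn": 0, "jaw": 255}]'

```text
clock: 5.82
position: [0.4493, 0.1639, 0.0271]
ee_rot: [-0.226, 3.132, 0.001]
force: [-1.8, -0.5, 9.2]
width: 0.005
```

```bash
cat > m.py <<'E'
from h import *
from cell import observe,get_image
import sys
n=sys.argv[1];y=float(sys.argv[2]);d=get_image("scene");np.savez(f"pics/{n}.npz",**d)
s=observe();print(s["position"],s["force"]);c=cyl(d,.48,y,8.4,.0135,.11);print(c)
x=s["position"][0];ty=c["y"]+np.tan(np.radians(c["ang"]))*(x-.48);print("tube y at finger x",ty,"finger off",s["position"][1]-ty,"remaining to .1929:",.1929-c["y"])
go(s,(.452,c["y"]-.028*.148-.006,.028),8.4)
E
python3 m.py scene6 .166
```

```text
[0.44914668 0.16484137 0.02709379] [-1.5442809   0.50658943  9.06530097]
{'y': np.float64(0.166), 'ang': np.float64(8.56), 'zc': np.float64(0.0138), 'mid': [0.476, 0.1655], 'L': np.float64(0.2185), 'n': 554, 'rms': 0.0019}
tube y at finger x 0.16135590429478075 finger off 0.0034854624832960923 remaining to .1929: 0.02689999999999998
target (0.452, np.float64(0.155856), 0.028) delta cm [-0.15, -0.93, -0.09] turn -0.09 heading 8.31 tilt [ 0.001   0.0011 -1.    ]
```

>>> arm_command --deltas '[{"xyz": [0, 0.3, 0.02], "turn": 0, "jaw": 255}, {"xyz": [0, 0.6, 0.02], "turn": 0, "jaw": 255}, {"xyz": [0, 0.6, -0.5], "turn": 0, "jaw": 255}, {"xyz": [-0.3, -0.2, -0.6], "turn": 0, "jaw": 255}, {"xyz": [-0.3, -0.6, -0.3], "turn": 0, "jaw": 255}]'

```text
clock: 6.28
position: [0.4542, 0.1586, 0.0307]
ee_rot: [-0.227, 3.131, 0.002]
force: [0.0, -0.7, 0.3]
width: 0.004
```

```bash
python3 m.py scene7 .169
```

```text
[0.45366766 0.15728022 0.0298494 ] [-0.48063607 -1.06143793 -0.77713255]
{'y': np.float64(0.1707), 'ang': np.float64(8.57), 'zc': np.float64(0.0138), 'mid': [0.476, 0.1701], 'L': np.float64(0.2196), 'n': 539, 'rms': 0.0019}
tube y at finger x 0.1667317095525036 finger off -0.009451491868314649 remaining to .1929: 0.022199999999999998
target (0.452, np.float64(0.16055599999999998), 0.028) delta cm [0.12, 0.35, 0.18] turn -0.18 heading 8.22 tilt [ 1.6e-03  3.0e-04 -1.0e+00]
```

>>> arm_command --deltas '[{"xyz": [0, 0.35, 0.2], "turn": -0.2, "jaw": 255}, {"xyz": [0, 0.35, 0.3], "turn": -0.2, "jaw": 255}, {"xyz": [0, 0.35, 0.32], "turn": -0.2, "jaw": 255}]'

```text
clock: 6.58
position: [0.4533, 0.1606, 0.0267]
ee_rot: [-0.23, 3.132, 0.0]
force: [-1.6, -2.1, 11.6]
width: 0.007
```

>>> arm_command --deltas '[{"xyz": [0, 0.4, 0], "turn": 0, "jaw": 255}, {"xyz": [0, 0.8, -0.01], "turn": 0, "jaw": 255}, {"xyz": [0, 1.2, -0.01], "turn": 0, "jaw": 255}, {"xyz": [0, 1.6, -0.01], "turn": 0, "jaw": 255}, {"xyz": [0, 1.9, -0.01], "turn": 0, "jaw": 255}]'

```text
clock: 7.0
position: [0.4504, 0.18, 0.0271]
ee_rot: [-0.23, 3.132, 0.001]
force: [-0.9, 0.8, 6.7]
width: 0.003
```

```bash
python3 m.py scene8 .18
```

```text
[0.45036881 0.18069073 0.02706072] [-1.39118509  0.73465338  7.49450952]
{'y': np.float64(0.1809), 'ang': np.float64(8.47), 'zc': np.float64(0.0139), 'mid': [0.4742, 0.18], 'L': np.float64(0.2194), 'n': 555, 'rms': 0.0019}
tube y at finger x 0.17648744846532816 finger off 0.004203279160495843 remaining to .1929: 0.011999999999999983
target (0.452, np.float64(0.170756), 0.028) delta cm [-0.02, -1.01, -0.09] turn 0.05 heading 8.45 tilt [ 0.0017  0.0011 -1.    ]
```

Lift, go back, press.

>>> arm_command --deltas '[{"xyz": [0, 0, -0.5], "turn": 0, "jaw": 255}, {"xyz": [-0.1, -0.6, -0.6], "turn": 0, "jaw": 255}, {"xyz": [-0.1, -1.0, -0.4], "turn": 0, "jaw": 255}, {"xyz": [-0.1, -1.0, -0.1], "turn": 0, "jaw": 255}]'

```text
clock: 7.38
position: [0.4533, 0.1695, 0.0281]
ee_rot: [-0.229, 3.131, 0.001]
force: [0.2, -0.6, 0.1]
width: 0.007
```

>>> arm_command --deltas '[{"xyz": [0, 0, 0.1], "turn": 0, "jaw": 255}, {"xyz": [0, 0, 0.1], "turn": 0, "jaw": 255}]'

```text
clock: 7.55
position: [0.4531, 0.1688, 0.0267]
ee_rot: [-0.227, 3.132, -0.0]
force: [0.1, -0.5, 2.0]
width: 0.008
```

```bash
python3 m.py scene9 .181; python3 -c "
from h import *
for n in('scene0','scene5','scene9'):
  d=dict(np.load(f'pics/{n}.npz'))
  for r in tape(d,(45,200)): 
    if r[0]['L']>.1:print(n,r)
"
```

```text
[0.4530474  0.16900814 0.02672998] [-0.8113942   0.46730698  1.13371968]
{'y': np.float64(0.1808), 'ang': np.float64(8.21), 'zc': np.float64(0.0138), 'mid': [0.4746, 0.18], 'L': np.float64(0.2187), 'n': 532, 'rms': 0.0019}
tube y at finger x 0.1769112684107978 finger off -0.007903130158685906 remaining to .1929: 0.0121
target (0.452, np.float64(0.17065599999999997), 0.028) delta cm [0.08, 0.18, -0.13] turn -0.08 heading 8.32 tilt [ 1.5e-03  2.0e-04 -1.0e+00]
scene0 ({'mid': (0.4732, 0.1917), 'ang': 8.26, 'L': 0.2355, 'n': 155, 'dir': (np.float32(0.98962396), np.float32(0.1436816))}, [212, 179, 68, 22, 155])
scene0 ({'mid': (0.4794, -0.1366), 'ang': -9.63, 'L': 0.1579, 'n': 210, 'dir': (np.float32(0.9859011), np.float32(-0.16732912))}, [266, 244, 61, 13, 210])
scene5 ({'mid': (0.4794, -0.1367), 'ang': -9.7, 'L': 0.1579, 'n': 210, 'dir': (np.float32(0.98570174), np.float32(-0.1684996))}, [266, 244, 61, 13, 210])
scene9 ({'mid': (0.4794, -0.1367), 'ang': -9.7, 'L': 0.1579, 'n': 210, 'dir': (np.float32(0.98570174), np.float32(-0.1684996))}, [266, 244, 61, 13, 210])
```

>>> arm_command --deltas '[{"xyz": [0, 0.3, 0.01], "turn": 0, "jaw": 255}, {"xyz": [0, 0.7, 0.01], "turn": 0, "jaw": 255}, {"xyz": [0, 1.1, 0], "turn": 0, "jaw": 255}, {"xyz": [0, 1.5, 0], "turn": 0, "jaw": 255}, {"xyz": [0, 1.8, 0], "turn": 0, "jaw": 255}]'

```text
clock: 8.02
position: [0.4504, 0.1877, 0.0272]
ee_rot: [-0.229, 3.131, 0.001]
force: [-2.3, -0.9, 9.1]
width: 0.007
```

```bash
python3 m.py scene10 .19
```

```text
[0.45029414 0.18839606 0.02717577] [-1.81293934 -0.07110532  8.3726988 ]
{'y': np.float64(0.1908), 'ang': np.float64(8.57), 'zc': np.float64(0.0143), 'mid': [0.472, 0.1896], 'L': np.float64(0.2184), 'n': 541, 'rms': 0.0019}
tube y at finger x 0.18632331977372732 finger off 0.0020727443959249747 remaining to .1929: 0.0020999999999999908
target (0.452, np.float64(0.18065599999999998), 0.028) delta cm [-0.06, -0.79, -0.08] turn -0.01 heading 8.39 tilt [ 0.0017  0.0012 -1.    ]
```

>>> arm_command --deltas '[{"xyz": [0, 0.15, 0.01], "turn": 0, "jaw": 255}, {"xyz": [0, 0.3, 0.01], "turn": 0, "jaw": 255}, {"xyz": [0, 0.3, 0.01], "turn": 0, "jaw": 255}, {"xyz": [0, 0.3, 0.01], "turn": 0, "jaw": 255}]'

```text
clock: 8.4
position: [0.4498, 0.1917, 0.0271]
ee_rot: [-0.23, 3.131, 0.002]
force: [-1.7, 1.2, 5.1]
width: 0.006
```

>>> arm_command --deltas '[{"xyz": [0, 0, -0.5], "turn": 0, "jaw": 255}, {"xyz": [0, 0, -2], "turn": 0, "jaw": 255}, {"xyz": [0, -3, -4], "turn": 0, "jaw": 255}, {"xyz": [0, -7, -6], "turn": 0, "jaw": 255}, {"xyz": [0, -11, -7], "turn": 4, "jaw": 255}]'

```text
clock: 8.82
position: [0.4661, 0.0851, 0.0982]
ee_rot: [-0.127, 3.135, 0.004]
force: [1.6, -0.2, -0.1]
width: 0.006
```

```bash
python3 m.py scene11 .192; python3 - <<'E'
from h import *
from cell import observe,get_image
go(observe(),(.42,-.14,.10),-9.7)
E
```

```text
[0.46772498 0.07541292 0.09951827] [ 1.36019001 -8.41098109  0.68829141]
{'y': np.float64(0.1927), 'ang': np.float64(8.52), 'zc': np.float64(0.014), 'mid': [0.4725, 0.1915], 'L': np.float64(0.2182), 'n': 539, 'rms': 0.0018}
tube y at finger x 0.19086110544901566 finger off -0.11544818652214817 remaining to .1929: 0.00019999999999997797
target (0.452, np.float64(0.182556), 0.028) delta cm [0.94, 10.8, 7.13] turn -4.83 heading 3.57 tilt [ 0.0058 -0.0014 -1.    ]
target (0.42, -0.14, 0.1) delta cm [6.1, -21.2, -0.05] turn 13.27 heading 3.57 tilt [ 0.0058 -0.0014 -1.    ]
```

```bash
python3 - <<'E'
from h import *
from cell import observe,get_image
s=observe();go(s,(.42,-.07,.10),-9.7);go(s,(.383,-.172,.08),-9.7)
E
```

```text
target (0.42, -0.07, 0.1) delta cm [5.67, -14.22, -0.06] turn 13.27 heading 3.57 tilt [ 0.0058 -0.0014 -1.    ]
target (0.383, -0.172, 0.08) delta cm [10.01, -24.16, 1.94] turn 13.27 heading 3.57 tilt [ 0.0058 -0.0014 -1.    ]
```

>>> arm_command --deltas '[{"xyz": [1.4, -3.5, 0], "turn": 4, "jaw": 255}, {"xyz": [2.8, -7, 0], "turn": 8, "jaw": 255}, {"xyz": [4.2, -10.5, 0], "turn": 13.3, "jaw": 255}, {"xyz": [5.7, -14, 0], "turn": 13.3, "jaw": 255}, {"xyz": [7.2, -17.5, 0], "turn": 13.3, "jaw": 255}]'

```text
clock: 9.28
position: [0.4058, -0.1053, 0.0996]
ee_rot: [0.267, 3.124, -0.001]
force: [1.1, -1.3, -0.1]
width: 0.007
```

```bash
python3 - <<'E'
from h import *
from cell import observe,get_image
s=observe();print(s["position"],s["force"],s["clock"]);go(s,(.383,-.172,.08),-9.7)
d=get_image("top");np.savez("pics/top2.npz",**d)
cv2.imwrite("pics/top2.png",d["frame"][:,:,::-1])
print(cyl(d,.48,.19,8.4,.0135,.11))
d=get_image("scene");np.savez("pics/scene12.npz",**d);print(cyl(d,.466,-.186,-9,.0125,.055),cyl(d,.48,.19,8.4,.0135,.11))
E
```

```text
[ 0.40576758 -0.10526596  0.09955039] [ 1.06085669 -1.33828175 -0.11341326] 9.2833
target (0.383, -0.172, 0.08) delta cm [1.12, -6.96, 1.95] turn -0.08 heading -9.78 tilt [ 0.006  -0.0014 -1.    ]
{'y': np.float64(0.1905), 'ang': np.float64(8.35), 'zc': np.float64(0.0128), 'mid': [0.4736, 0.1896], 'L': np.float64(0.2157), 'n': 920, 'rms': 0.0018}
{'y': np.float64(-0.1848), 'ang': np.float64(-8.7), 'zc': np.float64(0.0125), 'mid': [0.4642, -0.1845], 'L': np.float64(0.1083), 'n': 450, 'rms': 0.0017} {'y': np.float64(0.1934), 'ang': np.float64(8.96), 'zc': np.float64(0.0139), 'mid': [0.4212, 0.1841], 'L': np.float64(0.1149), 'n': 273, 'rms': 0.0018}
```

View pics/top2.png

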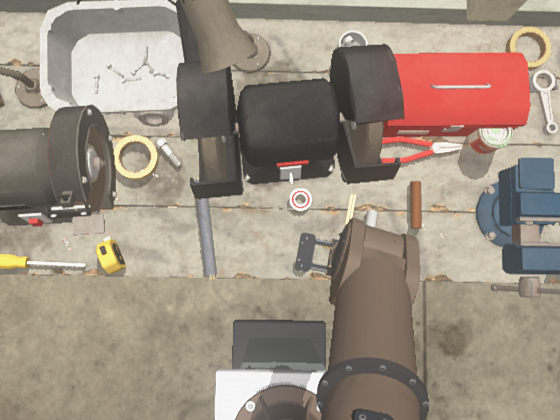

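>>> arm_command --deltas '[{"xyz": [0.4, -2.4, 0], "turn": 0, "jaw": 255}, {"xyz": [0.8, -4.8, 0.5], "turn": 0, "jaw": 255}, {"xyz": [1.0, -7, 2], "turn": 0, "jaw": 255}, {"xyz": [1.0, -7, 5], "turn": 0, "jaw": 255}, {"xyz": [1.0, -7, 7], "turn": 0, "jaw": 255}]'

```text
clock: 9.8
position: [0.3819, -0.1776, 0.0286]
ee_rot: [0.284, 3.123, -0.005]
force: [-0.5, 0.8, 0.4]
width: 0.006
```

```bash
python3 - <<'E'
from h import *
from cell import observe,get_image
s=observe();print(s["position"],s["force"],s["clock"]);go(s,(.385,-.173,.009),-9.2);go(s,(.399,-.1752,.009),-9.2)
d=get_image("scene");np.savez("pics/scene13.npz",**d);print(cyl(d,.466,-.186,-9,.0125,.055))
f=d["frame"][:,:,::-1]
cv2.imwrite("pics/scene13.png",cv2.resize(f[200:290,230:340],None,fx=7,fy=6.5,interpolation=cv2.INTER_CUBIC))
E
```

```text
[ 0.38191379 -0.17761927  0.02862972] [-0.51256241  0.81171567  0.36279877] 9.8
target (0.385, -0.173, 0.009) delta cm [-0.21, 0.52, 1.96] turn -1.21 heading -10.41 tilt [ 0.0056 -0.0038 -1.    ]
target (0.399, -0.1752, 0.009) delta cm [-1.62, 0.55, 1.97] turn -1.21 heading -10.41 tilt [ 0.0056 -0.0038 -1.    ]
{'y': np.float64(-0.1846), 'ang': np.float64(-8.97), 'zc': np.float64(0.0125), 'mid': [0.4641, -0.1843], 'L': np.float64(0.1076), 'n': 347, 'rms': 0.0015}
```

View pics/scene13.png

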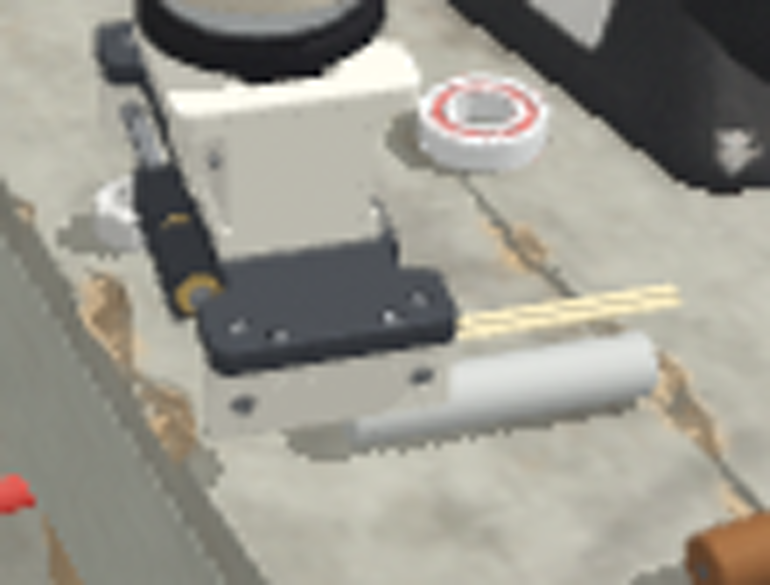

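>>> arm_command --deltas '[{"xyz": [-0.1, 0.5, 0.5], "turn": -1.0, "jaw": 255}, {"xyz": [-0.2, 0.5, 1.9], "turn": -1.0, "jaw": 255}, {"xyz": [-0.9, 0.5, 1.9], "turn": -1.0, "jaw": 255}, {"xyz": [-1.3, 0.5, 1.9], "turn": -1.0, "jaw": 255}, {"xyz": [-1.5, 0.5, 1.9], "turn": -1.0, "jaw": 255}]'

```text
clock: 10.27
position: [0.3979, -0.1742, 0.008]
ee_rot: [0.254, 3.128, -0.004]
force: [-1.1, -0.5, 0.0]
width: 0.006
```

>>> arm_command --deltas '[{"xyz": [-0.1, 0, 0], "turn": 0, "jaw": 255}, {"xyz": [-0.2, 0, 0], "turn": 0, "jaw": 255}, {"xyz": [-0.3, 0, 0], "turn": 0, "jaw": 255}]'

```text
clock: 10.52
position: [0.4011, -0.1745, 0.0086]
ee_rot: [0.253, 3.128, -0.004]
force: [-1.3, 0.6, 0.8]
width: 0.008
```

```bash
cat > p.py <<'E'
from h import *
from cell import observe,get_image
import sys
s=observe();print(s["position"],s["force"],s["clock"])
n=sys.argv[1];y=float(sys.argv[2]);d=get_image("scene");np.savez(f"pics/{n}.npz",**d)
c=cyl(d,.466,y,-9.3,.0125,.055);print(c)
u=np.array([.986,-.168]);nn=np.array([.168,.986])
# far end of the pin
v=np.array([.4794,-.1366])-c["mid"];print("to strip: along",(v@u).round(4),"perp",(v@nn).round(4))
a=np.radians(c["ang"]);x=s["position"][0];print("finger off (y)",s["position"][1]-(c["y"]+np.tan(a)*(x-.466)))
if len(sys.argv)>3:
    x=float(sys.argv[3]);go(s,(x,c["y"]+np.tan(a)*(x-.466)-.006,.026),-9.5)
E
python3 p.py scene14 -.186
```

```text
[ 0.40114633 -0.17451645  0.00859717] [-1.32874258  0.58182644  0.7922459 ] 10.5167
{'y': np.float64(-0.1851), 'ang': np.float64(-8.24), 'zc': np.float64(0.0124), 'mid': [0.4907, -0.1887], 'L': np.float64(0.0549), 'n': 210, 'rms': 0.0014}
to strip: along -0.0199 perp 0.0495
finger off (y) 0.0011917681739761488
```

>>> arm_command --deltas '[{"xyz": [-0.1, 0, 0], "turn": 0, "jaw": 255}, {"xyz": [-0.2, 0, 0], "turn": 0, "jaw": 255}, {"xyz": [-0.3, 0, 0], "turn": 0, "jaw": 255}, {"xyz": [-0.4, 0, 0], "turn": 0, "jaw": 255}]'

```text
clock: 10.9
position: [0.4045, -0.1751, 0.0084]
ee_rot: [0.254, 3.129, -0.004]
force: [-1.7, 0.7, -0.4]
width: 0.008
```

```bash
sed -i 's/^# far.*/a=np.radians(c["ang"]);print("far end",np.array(c["mid"])+np.array([np.cos(a),np.sin(a)])*c["L"]\/2)/' p.py
python3 p.py scene15 -.186
```

```text
[ 0.40453355 -0.17508881  0.0083833 ] [-1.65363239  0.67186598 -0.39963079] 10.9
{'y': np.float64(-0.1853), 'ang': np.float64(-8.53), 'zc': np.float64(0.0124), 'mid': [0.495, -0.1896], 'L': np.float64(0.0536), 'n': 202, 'rms': 0.0014}
far end [ 0.52150355 -0.19357517]
to strip: along -0.0243 perp 0.0496
finger off (y) 0.0009920648242790486
```

>>> arm_command --deltas '[{"xyz": [-0.1, 0, 0], "turn": 0, "jaw": 255}, {"xyz": [-0.2, 0, 0], "turn": 0, "jaw": 255}, {"xyz": [-0.3, 0, 0], "turn": 0, "jaw": 255}, {"xyz": [-0.35, 0, 0], "turn": 0, "jaw": 255}]'

```text
clock: 11.28
position: [0.4088, -0.1758, 0.0084]
ee_rot: [0.253, 3.128, -0.004]
force: [-2.3, 0.9, -1.6]
width: 0.001
```

>>> arm_command --deltas '[{"xyz": [0.8, 0, 0], "turn": 0, "jaw": 255}, {"xyz": [2.5, 0, -1], "turn": 0, "jaw": 255}, {"xyz": [2.5, 0, -4], "turn": 0, "jaw": 255}, {"xyz": [2.5, 3, -6], "turn": 0, "jaw": 255}, {"xyz": [2.5, 6, -7], "turn": 0, "jaw": 255}]'

```text
clock: 11.7
position: [0.394, -0.1134, 0.0802]
ee_rot: [0.26, 3.124, -0.005]
force: [1.5, -0.2, 1.2]
width: 0.006
```

```bash
python3 p.py scene16 -.186 .46
```

```text
[ 0.39403871 -0.11336786  0.08015666] [ 1.45927822 -0.16633989  1.16193618] 11.7
{'y': np.float64(-0.1849), 'ang': np.float64(-9.31), 'zc': np.float64(0.0125), 'mid': [0.4716, -0.1858], 'L': np.float64(0.1082), 'n': 451, 'rms': 0.0017}
far end [ 0.52498737 -0.19455208]
to strip: along -0.0006 perp 0.0498
finger off (y) 0.05973513102989414
target (0.46, np.float64(-0.18991638700939606), 0.026) delta cm [-7.73, -6.44, 5.49] turn -0.03 heading -9.53 tilt [ 0.0066 -0.0037 -1.    ]
```

>>> arm_command --deltas '[{"xyz": [-3, -2.2, 0], "turn": 0, "jaw": 255}, {"xyz": [-6, -4.4, 0.5], "turn": 0, "jaw": 255}, {"xyz": [-8.7, -6.4, 2], "turn": 0, "jaw": 255}, {"xyz": [-8.7, -6.4, 4], "turn": 0, "jaw": 255}, {"xyz": [-8.7, -6.4, 5.1], "turn": 0, "jaw": 255}]'

```text
clock: 12.17
position: [0.4724, -0.1848, 0.0287]
ee_rot: [0.25, 3.124, -0.001]
force: [-0.1, 0.7, -0.8]
width: 0.007
```

```bash
python3 p.py scene17 -.186 .47
```

```text
[ 0.47241528 -0.18479002  0.02869951] [-0.06442164  0.67235752 -0.77010429] 12.1667
{'y': np.float64(-0.1849), 'ang': np.float64(-9.32), 'zc': np.float64(0.0125), 'mid': [0.4719, -0.1858], 'L': np.float64(0.1084), 'n': 355, 'rms': 0.0018}
far end [ 0.52538452 -0.1945776 ]
to strip: along -0.0009 perp 0.0498
finger off (y) 0.0011628270350345637
target (0.47, np.float64(-0.1915564589081396), 0.026) delta cm [0.13, -0.71, 0.27] turn 0.37 heading -9.13 tilt [ 0.0078 -0.0015 -1.    ]
```

>>> arm_command --deltas '[{"xyz": [0.1, -0.7, 0], "turn": 0.4, "jaw": 255}, {"xyz": [0.1, -0.7, 0.25], "turn": 0.4, "jaw": 255}, {"xyz": [0.1, -0.7, 0.35], "turn": 0.4, "jaw": 255}, {"xyz": [0.1, -0.7, 0.42], "turn": 0.4, "jaw": 255}, {"xyz": [0.1, -0.7, 0.42], "turn": 0.4, "jaw": 255}]'

```text
clock: 12.63
position: [0.4664, -0.1905, 0.0247]
ee_rot: [0.261, 3.128, 0.001]
force: [-8.2, -1.5, 18.7]
width: 0.004
```

>>> arm_command --deltas '[{"xyz": [0, 0.2, -0.02], "turn": 0, "jaw": 255}, {"xyz": [0, 0.6, -0.02], "turn": 0, "jaw": 255}, {"xyz": [0, 1.0, -0.02], "turn": 0, "jaw": 255}, {"xyz": [0, 1.4, -0.02], "turn": 0, "jaw": 255}, {"xyz": [0, 1.8, -0.02], "turn": 0, "jaw": 255}]'

```text
clock: 13.05
position: [0.4696, -0.172, 0.025]
ee_rot: [0.26, 3.128, 0.001]
force: [-0.2, 0.3, -0.3]
width: 0.006
```

```bash
python3 p.py scene18 -.176 .47
```

```text
[ 0.46958991 -0.1719509   0.02498265] [-0.24203188  0.29031303 -0.31626808] 13.05
{'y': np.float64(-0.1834), 'ang': np.float64(-9.01), 'zc': np.float64(0.0127), 'mid': [0.4722, -0.1844], 'L': np.float64(0.109), 'n': 331, 'rms': 0.0018}
far end [ 0.52602753 -0.19293507]
to strip: along -0.0009 perp 0.0483
finger off (y) 0.012018331740771881
target (0.47, np.float64(-0.19003425342586375), 0.026) delta cm [-0.34, -1.78, -0.1] turn -0.02 heading -9.52 tilt [ 3.3e-03  5.0e-04 -1.0e+00]
```

>>> arm_command --deltas '[{"xyz": [0, 0, -0.5], "turn": 0, "jaw": 255}, {"xyz": [-0.1, -1.0, -0.5], "turn": 0, "jaw": 255}, {"xyz": [-0.1, -1.75, -0.4], "turn": 0, "jaw": 255}, {"xyz": [-0.1, -1.75, -0.1], "turn": 0, "jaw": 255}, {"xyz": [-0.1, -1.75, -0.05], "turn": 0, "jaw": 255}]'

```text
clock: 13.52
position: [0.4676, -0.1898, 0.025]
ee_rot: [0.262, 3.128, 0.001]
force: [-0.4, -1.0, 7.1]
width: 0.004
```

>>> arm_command --deltas '[{"xyz": [0, 0, 0.06], "turn": 0, "jaw": 255}, {"xyz": [0, 0, 0.08], "turn": 0, "jaw": 255}]'

```text
clock: 13.68
position: [0.4676, -0.1907, 0.0247]
ee_rot: [0.264, 3.127, 0.001]
force: [-3.2, -1.3, 16.0]
width: 0.009
```

>>> arm_command --deltas '[{"xyz": [0, 0.2, 0.03], "turn": 0, "jaw": 255}, {"xyz": [0, 0.6, 0.02], "turn": 0, "jaw": 255}, {"xyz": [0, 1.0, 0.02], "turn": 0, "jaw": 255}, {"xyz": [0, 1.4, 0.02], "turn": 0, "jaw": 255}, {"xyz": [0, 1.8, 0.02], "turn": 0, "jaw": 255}]'

```text
clock: 14.1
position: [0.4705, -0.1732, 0.025]
ee_rot: [0.266, 3.127, 0.001]
force: [-2.1, 0.8, 11.7]
width: 0.009
```

```bash
python3 p.py scene19 -.176 .47
```

```text
[ 0.47046482 -0.17315859  0.02503517] [-2.05797866  0.80878812 11.6724023 ] 14.1
{'y': np.float64(-0.1752), 'ang': np.float64(-9.09), 'zc': np.float64(0.0121), 'mid': [0.4739, -0.1765], 'L': np.float64(0.1095), 'n': 333, 'rms': 0.0017}
far end [ 0.52796242 -0.18514972]
to strip: along -0.0013 perp 0.0403
finger off (y) 0.0027557576014847762
target (0.47, np.float64(-0.1818399801723772), 0.026) delta cm [-0.1, -0.86, -0.1] turn -0.22 heading -9.72 tilt [ 3.8e-03  3.0e-04 -1.0e+00]
```

>>> arm_command --deltas '[{"xyz": [0, 0.4, 0.03], "turn": 0, "jaw": 255}, {"xyz": [0, 0.8, 0.03], "turn": 0, "jaw": 255}, {"xyz": [0, 0.8, -0.4], "turn": 0, "jaw": 255}, {"xyz": [0, 0, -0.5], "turn": 0, "jaw": 255}, {"xyz": [0, -0.5, -0.3], "turn": 0, "jaw": 255}]'

```text
clock: 14.57
position: [0.4701, -0.1781, 0.0284]
ee_rot: [0.264, 3.126, 0.001]
force: [-0.3, -1.1, 0.8]
width: 0.004
```

```bash
python3 p.py scene20 -.172 .47
```

```text
[ 0.47006805 -0.17809013  0.02840977] [-0.2945216  -1.09570544  0.78134524] 14.5667
{'y': np.float64(-0.1695), 'ang': np.float64(-9.37), 'zc': np.float64(0.0123), 'mid': [0.4742, -0.1708], 'L': np.float64(0.1083), 'n': 282, 'rms': 0.0018}
far end [ 0.52762751 -0.17961613]
to strip: along -0.0006 perp 0.0346
finger off (y) -0.007918856696041504
target (0.47, np.float64(-0.1761600440971663), 0.026) delta cm [0.04, 0.19, 0.24] turn -0.14 heading -9.64 tilt [ 4.6e-03  2.0e-04 -1.0e+00]
```

>>> arm_command --deltas '[{"xyz": [0, 0.25, 0.2], "turn": 0, "jaw": 255}, {"xyz": [0, 0.25, 0.35], "turn": 0, "jaw": 255}, {"xyz": [0, 0.25, 0.38], "turn": 0, "jaw": 255}]'

```text
clock: 14.87
position: [0.4698, -0.1777, 0.0243]
ee_rot: [0.268, 3.126, -0.001]
force: [-2.9, -1.0, 14.3]
width: 0.004
```

>>> arm_command --deltas '[{"xyz": [0, 0.3, 0.01], "turn": 0, "jaw": 255}, {"xyz": [0, 0.7, -0.01], "turn": 0, "jaw": 255}, {"xyz": [0, 1.1, -0.02], "turn": 0, "jaw": 255}, {"xyz": [0, 1.6, -0.02], "turn": 0, "jaw": 255}, {"xyz": [0, 2.1, -0.02], "turn": 0, "jaw": 255}]'

```text
clock: 15.28
position: [0.4733, -0.1571, 0.025]
ee_rot: [0.269, 3.126, -0.0]
force: [-3.6, 1.3, 12.6]
width: 0.007
```

```bash
python3 p.py scene21 -.16 .47
```

```text
[ 0.47327265 -0.15706486  0.0250275 ] [-3.61478796  1.27370871 12.5719267 ] 15.2833
{'y': np.float64(-0.1588), 'ang': np.float64(-9.24), 'zc': np.float64(0.0124), 'mid': [0.4756, -0.1603], 'L': np.float64(0.1078), 'n': 338, 'rms': 0.0018}
far end [ 0.52880062 -0.16895474]
to strip: along -0.0002 perp 0.024
finger off (y) 0.002918262334941857
target (0.47, np.float64(-0.16545072473893324), 0.026) delta cm [0.18, -0.88, -0.1] turn -0.35 heading -9.85 tilt [ 4.4e-03 -7.0e-04 -1.0e+00]
```

>>> arm_command --deltas '[{"xyz": [0, 0.4, 0.03], "turn": 0, "jaw": 255}, {"xyz": [0, 0.7, 0.03], "turn": 0, "jaw": 255}, {"xyz": [0, 0.7, -0.4], "turn": -0.3, "jaw": 255}, {"xyz": [0.3, 0, -0.5], "turn": -0.3, "jaw": 255}, {"xyz": [0.3, -0.5, -0.3], "turn": -0.3, "jaw": 255}]'

```text
clock: 15.75
position: [0.4693, -0.161, 0.0283]
ee_rot: [0.259, 3.126, 0.0]
force: [-0.9, -0.5, -0.2]
width: 0.006
```

```bash
python3 p.py scene22 -.155 .47
```

```text
[ 0.46932577 -0.16096383  0.02825055] [-0.90207772 -0.49484741 -0.18211064] 15.75
{'y': np.float64(-0.1531), 'ang': np.float64(-8.95), 'zc': np.float64(0.0124), 'mid': [0.4777, -0.155], 'L': np.float64(0.1101), 'n': 274, 'rms': 0.0018}
far end [ 0.53207974 -0.16356427]
to strip: along -0.0014 perp 0.0184
finger off (y) -0.007340056816519475
target (0.47, np.float64(-0.15972996003101636), 0.026) delta cm [-0.05, 0.13, 0.23] turn 0.04 heading -9.46 tilt [ 4.6e-03 -3.0e-04 -1.0e+00]
```

Remaining 18.4 mm. Next stroke of about 11 mm.

>>> arm_command --deltas '[{"xyz": [0, 0.2, 0.2], "turn": 0, "jaw": 255}, {"xyz": [0, 0.2, 0.35], "turn": 0, "jaw": 255}, {"xyz": [0, 0.2, 0.37], "turn": 0, "jaw": 255}]'

```text
clock: 16.05
position: [0.4691, -0.1611, 0.0243]
ee_rot: [0.263, 3.126, -0.001]
force: [-3.9, -1.5, 13.5]
width: 0.003
```

>>> arm_command --deltas '[{"xyz": [0, 0.3, 0.01], "turn": 0, "jaw": 255}, {"xyz": [0, 0.7, -0.01], "turn": 0, "jaw": 255}, {"xyz": [0, 1.1, -0.02], "turn": 0, "jaw": 255}, {"xyz": [0, 1.6, -0.02], "turn": 0, "jaw": 255}, {"xyz": [0, 2.0, -0.02], "turn": 0, "jaw": 255}]'

```text
clock: 16.47
position: [0.4725, -0.1413, 0.025]
ee_rot: [0.264, 3.126, -0.001]
force: [-3.5, 0.0, 13.4]
width: 0.002
```

>>> arm_command --deltas '[{"xyz": [0, 0, -0.5], "turn": 0, "jaw": 255}, {"xyz": [0.2, -0.6, -0.5], "turn": 0, "jaw": 255}, {"xyz": [0.2, -0.9, -0.3], "turn": 0, "jaw": 255}]'

```text
clock: 16.72
position: [0.4688, -0.1507, 0.0282]
ee_rot: [0.264, 3.125, -0.002]
force: [-0.0, 0.3, -0.2]
width: 0.008
```

```bash
python3 p.py scene23 -.144 .47; python3 -c "
from h import *
d=dict(np.load('pics/scene23.npz'))
for r in tape(d,(45,200)):print(r)"
```

```text
[ 0.46875639 -0.15071336  0.02818576] [-0.0248987   0.31255522 -0.18506166] 16.7167
{'y': np.float64(-0.1418), 'ang': np.float64(-9.07), 'zc': np.float64(0.0124), 'mid': [0.4784, -0.1437], 'L': np.float64(0.1082), 'n': 274, 'rms': 0.0019}
far end [ 0.53182356 -0.15222838]
to strip: along -0.0002 perp 0.0072
finger off (y) -0.008473333901941216
target (0.47, np.float64(-0.14843854824676045), 0.026) delta cm [-0.08, 0.25, 0.22] turn -0.16 heading -9.66 tilt [ 0.005  -0.0016 -1.    ]
```

>>> arm_command --deltas '[{"xyz": [0, 0.5, 0.1], "turn": 0, "jaw": 255}, {"xyz": [0, 0.5, 0.3], "turn": 0, "jaw": 255}, {"xyz": [0, 0.5, 0.35], "turn": 0, "jaw": 255}, {"xyz": [0, 0.5, 0.35], "turn": 0, "jaw": 255}]'

```text
clock: 17.1
position: [0.4691, -0.1466, 0.0248]
ee_rot: [0.267, 3.126, -0.002]
force: [-5.5, 0.8, 21.3]
width: 0.008
```

>>> arm_command --deltas '[{"xyz": [0, 0, 0.02], "turn": 0, "jaw": 255}, {"xyz": [0, 0.3, 0.02], "turn": 0, "jaw": 255}, {"xyz": [0, 0.6, 0.02], "turn": 0, "jaw": 255}, {"xyz": [0, 0.9, 0.02], "turn": 0, "jaw": 255}, {"xyz": [0, 1.1, 0.02], "turn": 0, "jaw": 255}]'

```text
clock: 17.52
position: [0.471, -0.1355, 0.025]
ee_rot: [0.267, 3.126, -0.001]
force: [-3.7, 0.3, 15.0]
width: 0.008
```

```bash
python3 p.py scene24 -.138 .47
```

```text
[ 0.47099156 -0.13546769  0.02504167] [-3.74876336  0.32684062 14.96460816] 17.5167
{'y': np.float64(-0.1362), 'ang': np.float64(-9.15), 'zc': np.float64(0.0125), 'mid': [0.48, -0.1384], 'L': np.float64(0.1087), 'n': 326, 'rms': 0.0019}
far end [ 0.53365842 -0.14704272]
to strip: along -0.0009 perp 0.0017
finger off (y) 0.001536300753022718
target (0.47, np.float64(-0.14284427691044074), 0.026) delta cm [-0.03, -0.74, -0.1] turn -0.26 heading -9.76 tilt [ 0.0045 -0.0011 -1.    ]
```

Another ~3.5 mm of finger, then lift straight and retreat.

>>> arm_command --deltas '[{"xyz": [0, 0.15, 0.03], "turn": 0, "jaw": 255}, {"xyz": [0, 0.3, 0.03], "turn": 0, "jaw": 255}, {"xyz": [0, 0.3, 0.03], "turn": 0, "jaw": 255}, {"xyz": [0, 0.3, 0.03], "turn": 0, "jaw": 255}]'

```text
clock: 17.9
position: [0.4716, -0.1316, 0.0249]
ee_rot: [0.266, 3.126, 0.0]
force: [-2.7, 1.2, 11.5]
width: 0.006
```

>>> arm_command --deltas '[{"xyz": [0, 0, -0.5], "turn": 0, "jaw": 255}, {"xyz": [0, 0, -2], "turn": 0, "jaw": 255}, {"xyz": [0, 0, -5], "turn": 0, "jaw": 255}, {"xyz": [1, 0, -8], "turn": 0, "jaw": 255}, {"xyz": [3, 1, -11], "turn": 0, "jaw": 255}]'

```text
clock: 18.32
position: [0.4443, -0.1183, 0.136]
ee_rot: [0.269, 3.124, -0.002]
force: [1.0, 0.3, 0.7]
width: 0.007
```

>>> arm_command --deltas '[{"xyz": [2, 3.5, 0], "turn": 0, "jaw": 255}, {"xyz": [4, 7, 0], "turn": 0, "jaw": 255}, {"xyz": [5, 10, 0], "turn": 0, "jaw": 255}, {"xyz": [5, 13, 0], "turn": 0, "jaw": 255}, {"xyz": [5, 13, 0], "turn": 0, "jaw": 255}]'

```text
clock: 18.73
position: [0.4176, 0.0241, 0.1357]
ee_rot: [0.257, 3.125, 0.001]
force: [0.4, -0.4, -0.3]
width: 0.003
```

```bash
python3 p.py scene25 -.137; python3 - <<'E'
from h import *
from cell import get_image
d=get_image("top");np.savez("pics/top3.npz",**d);f=d["frame"][:,:,::-1]
print(cyl(d,.48,.19,8.4,.0135,.11),cyl(d,.48,-.138,-9.5,.0125,.055))
for r in tape(d,(45,200)):print(r)
cv2.imwrite("pics/top3.png",cv2.resize(f[170:300,170:430],None,fx=3,fy=3,interpolation=cv2.INTER_CUBIC))
d=dict(np.load("pics/scene25.npz"));f=d["frame"][:,:,::-1];print(cyl(d,.48,.192,8.4,.0135,.11))
cv2.imwrite("pics/scene25.png",cv2.resize(f[150:310,190:390],None,fx=3.7,fy=3.7,interpolation=cv2.INTER_CUBIC))
E
```

```text
[0.41760523 0.02414605 0.13573732] [ 0.43435826 -0.41555175 -0.28682046] 18.7333
{'y': np.float64(-0.134), 'ang': np.float64(-9.21), 'zc': np.float64(0.0124), 'mid': [0.4802, -0.1363], 'L': np.float64(0.1093), 'n': 418, 'rms': 0.0017}
far end [ 0.53414547 -0.14504692]
to strip: along -0.0007 perp -0.0004
finger off (y) 0.15029914209159187
{'y': np.float64(0.1906), 'ang': np.float64(8.36), 'zc': np.float64(0.0128), 'mid': [0.4735, 0.1896], 'L': np.float64(0.216), 'n': 919, 'rms': 0.0018} {'y': np.float64(-0.1383), 'ang': np.float64(-9.31), 'zc': np.float64(0.0118), 'mid': [0.4817, -0.1385], 'L': np.float64(0.1089), 'n': 517, 'rms': 0.0018}
{'y': np.float64(0.1925), 'ang': np.float64(8.39), 'zc': np.float64(0.0139), 'mid': [0.472, 0.1914], 'L': np.float64(0.2176), 'n': 539, 'rms': 0.0019}
```

View pics/top3.png

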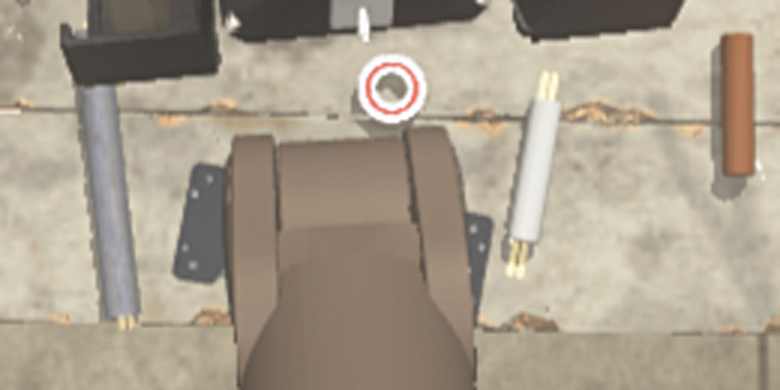

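View pics/scene25.png

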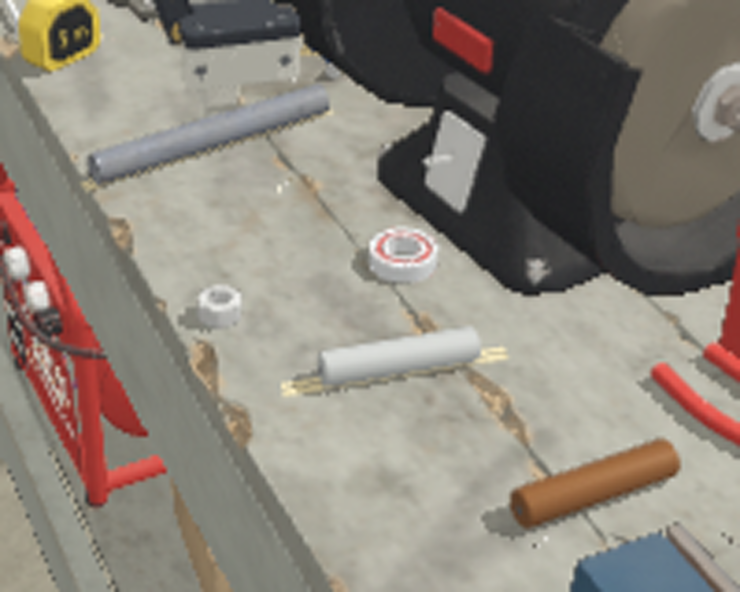

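```bash
python3 -c "
from cell import sign_off
print(sign_off())"
```

```text
the job is handed in; nothing more can be done
None
```

Both pieces are on their strips, tube first and then pin. I handed the job in at about 19 s with the arm clear.

**How I did it:** I stroked the top of each piece with the closed fingertips, several short strokes each, without gripping or lifting. The pin started about 7 mm off-centre along its strip, so before rolling it I nudged its end about 7 mm lengthwise with the fingertip.

**Last checks, from both cameras:**

| Piece | Off the strip's centre line | Off-centre along the strip | Angle to the strip |
|---|---|---|---|
| Tube | about 0.6 mm or less | about 1 mm | within about 0.3° |
| Pin | about 0.4 mm | about 0.7 mm | within about 0.6° |

The bearing, the nut and the brown decoy pin look unmoved in the pictures; the tape roll was only glimpsed.

**What fell short or disagreed:**
- **Press force:** the press went above the light 3–15 N range a few times. It reached about 38 N on the tube's first touch, before rolling, and about 21 N at most on the pin.
- **Missed strokes:** the first tube stroke ran off past the top of the tube, and one pin stroke lost contact. I redid the pin stroke and carried on with the tube from where it stopped.
- **Camera offset:** the two cameras differ by about 2 mm in position, so I compared each piece with its strip in the same camera.
- **Hidden tube end:** the buffing machine hides the tube's far end from the top camera, so its centring along the strip comes mainly from the scene camera.

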